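Pack the row of hand tools into the fitted tray

TASK

The four tools for the fitting job lie in a row on the tool rest. Pack them into the travelling tray, each fully home and lying flat in the cut-out made to its own outline, its tip pointing away from you, whatever order the cut-outs come in; leave all four released and lying still.

Things in the scene. Friction and masses are not known exactly. Their poses are not given: they have to be found in the camera images.
- rest: Fixed wooden tool rest. Origin: on the bench under the middle of the row of four tools; x points from handles to tips, y along the row. Flat board 12 mm thick (x -80 to 104 mm, 288 mm wide). The handles lie on it, 68 mm between axes; a notched comb at x 82 to 98 mm, 36 mm high, carries the blades about level: lift a tool 30 mm to clear it. Dividers 18 mm high only at x -74 to -36 mm.
- tray: Fixed low wooden tray holding four inserts side by side, 68 mm between axes. Origin: on the bench under the middle of the row of handle wells; x points from handles to tips. Inserts' top 38 mm above the bench, well floors 10 mm. A trough for the fingers, x -26 to 26 mm, as deep as the wells, runs across all inserts and out through 90 mm gaps in the rim (22 mm high).
- screwdriver: Screwdriver, 166 mm long, dark blue handle (87 mm long, 34 mm thick), round steel shaft 9 mm thick. Origin: on its axis at mid-handle, the place to grip, fingers either side; x along the tool to the tip (121 mm ahead), z up. Starts in any place of the row on the rest.
- chisel: Chisel, 198 mm long, mid-brown wooden handle (103 mm long, 36 mm thick at the butt, thinner towards the blade), narrow flat blade 11 mm wide. Origin: on its axis at mid-handle, the place to grip, fingers either side; x along the tool to the tip (146 mm ahead), z up. Starts in any place of the row on the rest.
- gouge: Gouge, 236 mm long, the thickest, darkest brown handle (118 mm long, 50 mm wide, 43 mm high), flat blade 17 mm wide. Origin: on its axis at mid-handle, the place to grip, fingers either side; x along the tool to the tip (177 mm ahead), z up. Starts in any place of the row on the rest.
- rasp: Rasp, the longest tool, 280 mm, slim straight brown handle (103 mm long, 31 mm thick), blade 17 mm wide and 177 mm long. Origin: on its axis at mid-handle, the place to grip, fingers either side; x along the tool to the tip (228 mm ahead), z up. Starts in any place of the row on the rest.
- screwdriver_nest: Fixed insert 66 x 320 mm, pale top with the screwdriver's outline cut out, dark floor. Origin: on its underside (5 mm over the bench) below mid-handle; x from handle to tip. Handle well x -52 to 50 mm, 46 mm wide, floor z 5, top z 33 mm; blade groove on to x 129 mm, 22 mm wide, 18 mm deep. Packed, the screwdriver's origin is at x 0, y 0, z 20 mm, 6 mm play sideways.
- chisel_nest: Fixed insert 66 x 320 mm, pale top with the chisel's outline cut out, dark floor. Origin: on its underside (5 mm over the bench) below mid-handle; x from handle to tip. Handle well x -60 to 58 mm, 48 mm wide, floor z 5, top z 33 mm; blade groove on to x 154 mm, 24 mm wide, 13 mm deep. Packed, the chisel's origin is at x 0, y 0, z 23 mm, 6 mm play sideways.
- gouge_nest: Fixed insert 66 x 320 mm, pale top with the gouge's outline cut out, dark floor. Origin: on its underside (5 mm over the bench) below mid-handle; x from handle to tip. Handle well x -67 to 65 mm, 59 mm wide, floor z 5, top z 33 mm; blade groove on to x 185 mm, 30 mm wide, 14 mm deep. Packed, the gouge's origin is at x 0, y 0, z 25 mm, 4 mm play sideways.
- rasp_nest: Fixed insert 66 x 320 mm, pale top with the rasp's outline cut out, dark floor. Origin: on its underside (5 mm over the bench) below mid-handle; x from handle to tip. Handle well x -60 to 58 mm, 43 mm wide, floor z 5, top z 33 mm; blade groove on to x 236 mm, 30 mm wide, 15 mm deep. Packed, the rasp's origin is at x 0, y 0, z 21 mm, 6 mm play sideways.

How it is judged:
By the outcome, as a careful person would: the job done as asked, in the order asked, and still so for the second after the job is handed in, with the robot touching nothing.
It also fails if it takes over 99 s, if anything falls off the work surface, if the arm or the gripper's body presses on something with over 40 N, if the wrist force passes 120 N, or if a joint passes its speed limit or range.

ROBOT

A 6-joint arm with a two-finger parallel gripper is mounted at the origin on a cart in front of the work surface, level with it; the furniture and walls round the work are solid. World frame = base frame: x ahead of the robot, y to its left, z up, the work surface at z = 0. Lengths are in m, angles in degrees, forces in N, time in s.
With the tool pointing down it reaches from about 0.25 to 0.725 m from the base axis. Payload 9.7 kg.
Tool frame: the origin (TCP) lies on the centre line of the jaws, within the pads' length; the fingertips stand 22 mm ahead of it and the grasp point (between the pads) lies 3 mm ahead of it; z points along the fingers, y is the direction in which the jaws open and shut (so a half turn about z gives the same grasp; the last joint's range is limited). The gripper opens to 85 mm and grips with 20 to 120 N. Pads are 22 mm wide; open, the fingers measure 114 mm over their backs; the gripper's body (76 mm by 85 mm) begins 54 mm behind the grasp point. The pads swing forward as they close: fully open they stand 13 mm farther back than shut.
Start: joints at [-75.229, 4.979, 10.078, 95.1, 0, 90], TCP at [0.14, -0.532, 0.233] pointing down, gripper open.
Joint ranges: [-179.16, 179.16], [-48.56, 103.87], [-65.8, 70.77], [-126.05, 130.52], [-82.76, 87.17], [-180, 180]. Speed limits (degrees/s): [127.2, 127.2, 147.25, 180, 180, 180].

INTERFACE

Orientations are given as [roll, pitch, yaw] about the fixed x, y, z axes, in that order (R = Rz(yaw) Ry(pitch) Rx(roll)).
In Python, from workcell import monitor, eyes, job gives the robot as it stands. The module is installed in compiled form; this text tells all that it offers.
- The arm moves only by the tool drive_tool, never from a script. Its argument "plan" is a list of rows, each a list of 3 entries, a list of its own where there are three numbers: the opening, from 0 (shut) to 1 (fully open), then the shift along the world's x, y, z in m, then the turn about the world's z in degrees. In form: [[gripper, [x, y, z], yaw], ...]. A call has 1 to 10 rows; each row shifts and turns the commanded pose from where the row before left it; what a row does not reach is not made up. A row lasts 1/8 s, in which the tool goes at most 62.5 mm and 10.7 degrees, less where a joint would pass 70% of its speed; a pose out of reach is approached as far as the arm can. A call is refused whole if a number of a shift passes 0.0625 or a number of a turn 10.7, either way. A call with a gripper value outside its range is refused whole. The fingers move at their own pace and stop on an object; "grip_force" is the grip in N (left out, the last holds). Time passes only in rows, so rows that do not move let the fingers close. It gives the time, the measured TCP pose, the force and the opening at its end, in the units of the state.
- monitor.get_obs(): the state, without advancing time (a new reading comes with each control period).
- eyes.camera(name): name is "scene" or "top" or "wrist"; returns (picture, depth): 480x640x3 uint8, red, green, blue; 480x640 float32, m along the optical axis (not along the pixel's ray), 0 where there is no reading.
- eyes.camera_params(name): a dict with "fx", "fy", "cx", "cy" (pixels), "extrinsics" (4x4, takes a point from world to camera coordinates); the wrist camera has in their place "mount" (4x4, takes a point from camera to tool coordinates, whose origin is the TCP and whose axes are the flange's). Camera axes: x right, y down, z forward; pixel columns grow to the right and rows downward; lengths in m; the calibration is good to about 2 mm. The wrist camera is an equidistant fisheye: a pixel r from the principal point sees the ray r / f radians off the axis. A picture is of the moment at which its call begins: read the wrist's pose just before it. camera_params takes no time and is no camera call.
- job.job_done(): hands the job in, once; it reports no verdict.
The state is a dict: "time": time; "q": joint angles; "qd": joint speeds; "joint_efforts": joint torques, N m; "ee_pos": TCP position; "tcp_rot": TCP orientation; "wrist_force": force on the tool from outside, world axes, zero at the start; "torque": the same for the moment, N m; "opening": finger opening in m.
Only numpy, scipy, OpenCV 4.12 (cv2) and the standard library are available. Lean on these libraries where they do the work, as an engineer would, in place of code of your own. Each camera call takes 0.05 s, during which the arm holds its last target.

## Working session

There is one attempt and no reset: what is moved stays moved. The work goes in short steps, Python scripts to look and compute and a tool call to move; the robot and the scene stay as the last step left them, time stands still between calls to the robot, and variables do not carry over. Pictures are saved under pics/ and viewed, and the job is handed in when it is done.

Besides the shell and the picture viewer there is one more tool, called after "Call:" by a JSON object that holds its "api" and its "payload", one argument or row to a line. drive_tool: Moves the arm, as the interface text tells. Its arguments: {"type":"object","properties":{"plan":{"type":"array","items":{"type":"array"}},"grip_force":{"type":"number"}},"required":["plan"]}

```bash
mkdir -p pics
cat > h.py <<'E'
from workcell import monitor, eyes, job
import numpy as np, cv2
def snap(n,f):
    im,d=eyes.camera(n); cv2.imwrite('pics/'+f+'.png',im[:,:,::-1]); np.savez('pics/'+f+'.npz',im=im,d=d); return im,d
def world(n,d):
    p=eyes.camera_params(n); T=np.linalg.inv(p['extrinsics'])
    v,u=np.mgrid[0:480,0:640]
    P=np.stack([(u-p['cx'])/p['fx']*d,(v-p['cy'])/p['fy']*d,d,np.ones_like(d)],-1)
    return (P@T.T)[...,:3]
E
python3 - <<'E'
from h import *
print(monitor.get_obs())
for n in ['scene','top']:
    snap(n,n+'0'); p=eyes.camera_params(n); print(n,p)
print(eyes.camera_params('wrist'))
E
```

```text
{'time': 0.0, 'q': array([-7.52277949e+01,  5.01321486e+00,  1.00325116e+01,  9.51004065e+01,
       -4.57579788e-04,  8.99987786e+01]), 'qd': array([ 0.05598029,  0.07515275,  0.00773612,  0.08037024,  0.00787304,
       -0.0499502 ]), 'joint_efforts': array([-1.00612131e-03, -5.20387495e+01,  4.64805365e+01,  1.61685707e-02,
       -3.17483580e-05,  1.14534421e-05]), 'ee_pos': array([ 0.14017308, -0.53158672,  0.23204539]), 'tcp_rot': array([-1.79918890e+02,  4.55850230e-04,  1.47734272e+01]), 'wrist_force': array([ 0.3256563 ,  0.30412035, -0.84167601]), 'torque': array([ 0.02417869, -0.03862037,  0.01015829]), 'opening': 0.08539997883859639}
scene {'fx': 440.6051013302569, 'fy': 440.6051013302569, 'cx': 323.72890487856546, 'cy': 240.26303401899995, 'extrinsics': array([[-0.8322655 , -0.55401384, -0.02007019,  0.34965434],
       [-0.3240606 ,  0.51555464, -0.79321381,  0.17920631],
       [ 0.4497987 , -0.65366053, -0.60861239,  0.70236548],
       [ 0.        ,  0.        ,  0.        ,  1.        ]])}
top {'fx': 445.29557024422525, 'fy': 445.29557024422525, 'cx': 323.77995408340803, 'cy': 239.8505241892991, 'extrinsics': array([[ 0.00698415, -0.9999631 ,  0.00500172, -0.01232423],
       [-0.97362661, -0.00794068, -0.22800916,  0.44225057],
       [ 0.22804046, -0.00327736, -0.97364614,  0.86814348],
       [ 0.        ,  0.        ,  0.        ,  1.        ]])}
{'fx': 371.64829954431775, 'fy': 371.64829954431775, 'cx': 323.2055770305686, 'cy': 237.49932732890804, 'mount': array([[ 2.50365760e-04, -9.59286005e-01, -2.82436362e-01,
         7.21068575e-02],
       [ 9.99999862e-01,  1.09975321e-04,  5.12922409e-04,
         4.90202909e-04],
       [-4.60978259e-04, -2.82436452e-01,  9.59285900e-01,
        -1.40223255e-01],
       [ 0.00000000e+00,  0.00000000e+00,  0.00000000e+00,
         1.00000000e+00]])}
```

View pics/top0.png

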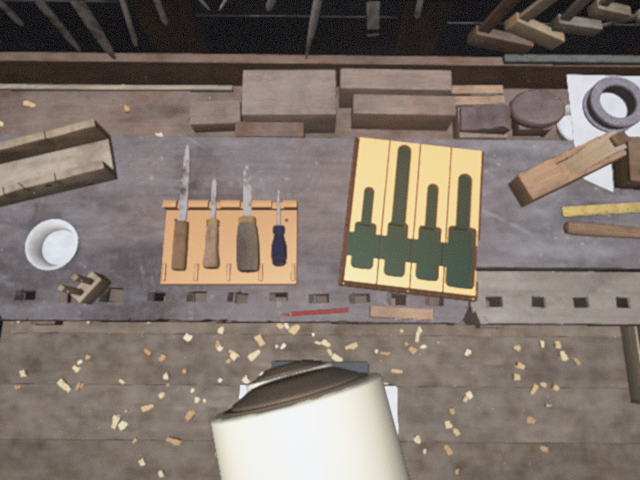

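View pics/scene0.png

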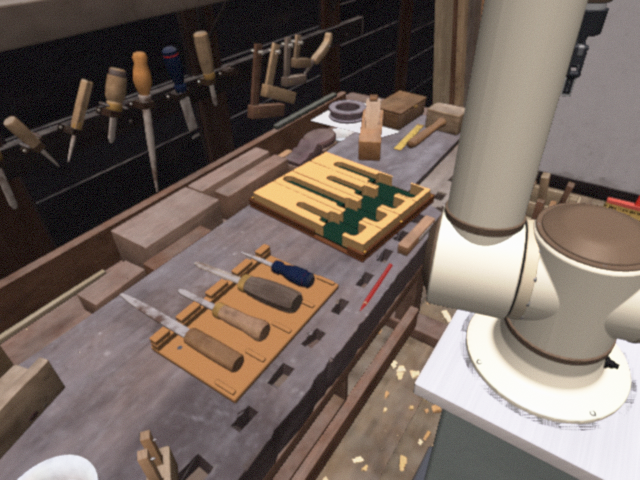

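Top view: the tools from left to right are rasp (180,245), chisel (212,240), gouge (248,240) and screwdriver (279,245). By groove length the cut-outs from left to right are screwdriver, rasp, chisel, gouge, and the tray is turned slightly. Now I'll measure.

```bash
cat > m.py <<'E'
from h import *
z=np.load('pics/top0.npz'); im,d=z['im'],z['d']
W=world('top',d); X,Y,Z=W[...,0],W[...,1],W[...,2]
p=eyes.camera_params('top');T=np.linalg.inv(p['extrinsics'])
def ray(u,v,h):
    r=T[:3,:3]@np.array([(u-p['cx'])/p['fx'],(v-p['cy'])/p['fy'],1]);o=T[:3,3]
    return o+r*(h-o[2])/r[2]
hsv=cv2.cvtColor(im,cv2.COLOR_RGB2HSV)
print('bench z',np.median(Z[150:180,120:150]), 'tray top',np.median(Z[160:175,375:385]),'floor',np.median(Z[235:255,360:370]))
# tray pale
g=(hsv[...,0]>10)&(hsv[...,0]<32)&(hsv[...,2]>170)&(hsv[...,1]>60)
g[:, :340]=0;g[:,490:]=0;g[:130]=0;g[305:]=0
n,l,s,c=cv2.connectedComponentsWithStats(g.astype(np.uint8))
m=(g*255).astype(np.uint8)
pts=np.argwhere(g)[:,::-1]
hull=cv2.minAreaRect(pts.astype(np.float32)); print('pale box',hull)
# dark green
k=(hsv[...,0]>40)&(hsv[...,0]<100)&(hsv[...,1]>60)&(hsv[...,2]<120)
k[:,:340]=0;k[:,490:]=0;k[:130]=0;k[305:]=0
for v in range(145,295,6):
    r=np.where(k[v])[0]
    if len(r)==0: continue
    runs=np.split(r,np.where(np.diff(r)>1)[0]+1)
    print(v,[(a[0],a[-1]) for a in runs if len(a)>3])
E
python3 m.py
python3 - <<'E'
import cv2
im=cv2.imread('pics/top0.png'); cv2.imwrite('pics/t1.png',cv2.resize(im[130:305,150:490],None,fx=2.3,fy=2.3,interpolation=cv2.INTER_CUBIC))
E
```

```text
bench z 0.0011724486943509027 tray top 0.03869694111338007 floor 0.010762748112629172
pale box ((416.81805419921875, 217.64889526367188), (132.62948608398438, 149.6160430908203), 6.296818256378174)
```

View pics/t1.png

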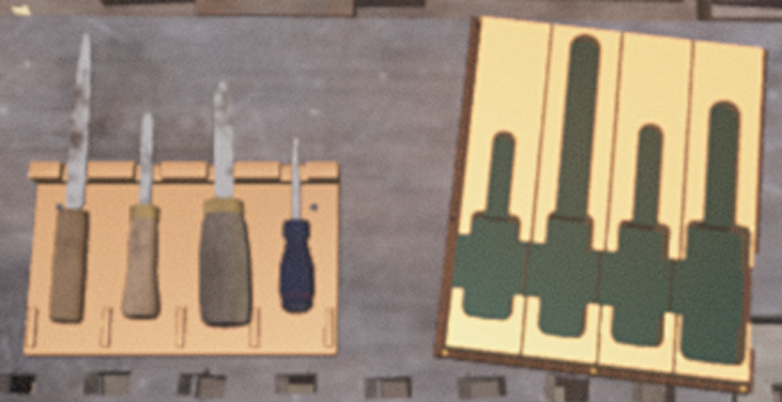

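```bash
cat >> m.py <<'E'
print('----')
box=np.zeros((480,640),bool);box[130:310,335:490]=1
t=box&(abs(Z-.0387)<.006)&(hsv[...,2]>150)
P=np.stack([X[t],Y[t]],1).astype(np.float32)
r=cv2.minAreaRect(P);print('top rect',r)
fl=box&(Z<.016)&(Z>.005)&(hsv[...,2]<130)&(im[...,1]>im[...,0])
print(fl.sum(), im[245,365])
# tray yaw from groove lines: seams / use rect
R=cv2.boxPoints(r);print(R)
# dark by colour: green>red
k=box&(im[...,1].astype(int)>im[...,0].astype(int)+5)&(im[...,2].astype(int)<120)
k=cv2.morphologyEx(k.astype(np.uint8),cv2.MORPH_OPEN,np.ones((3,3)))
print(k.sum())
np.save('pics/k.npy',k)
for v in range(145,295,8):
    q=np.where(k[v])[0]
    if len(q)==0: continue
    runs=np.split(q,np.where(np.diff(q)>1)[0]+1)
    print(v,[(a[0],a[-1]) for a in runs if len(a)>3])
# tools: above board
tb=np.zeros_like(box);tb[140:280,165:300]=1
sat=hsv[...,1]
tm=tb&(Z>.02)
n,l,s,c=cv2.connectedComponentsWithStats(tm.astype(np.uint8))
for i in range(1,n):
    if s[i,4]>60: print(s[i],c[i])
vis=im.copy();vis[tm]=[255,0,0];vis[k>0]=[0,255,0]
cv2.imwrite('pics/vis.png',cv2.resize(vis[130:305,150:490,::-1],None,fx=2.3,fy=2.3))
E
python3 m.py|sed -n '/----/,$p'
```

```text
----
top rect ((0.5069263577461243, -0.2021734118461609), (0.2707872688770294, 0.32155439257621765), 83.5443115234375)
4760 [ 93 104  88]
[[ 0.33194566 -0.3186316 ]
 [ 0.6514611  -0.35478547]
 [ 0.68190706 -0.08571523]
 [ 0.3623916  -0.04956135]]
4073
217 [(np.int64(363), np.int64(367))]
233 [(np.int64(350), np.int64(373)), (np.int64(456), np.int64(460)), (np.int64(462), np.int64(470))]
241 [(np.int64(349), np.int64(377)), (np.int64(381), np.int64(398)), (np.int64(450), np.int64(470))]
249 [(np.int64(348), np.int64(376)), (np.int64(380), np.int64(399)), (np.int64(401), np.int64(408)), (np.int64(412), np.int64(423)), (np.int64(425), np.int64(440)), (np.int64(443), np.int64(449)), (np.int64(451), np.int64(471))]
257 [(np.int64(353), np.int64(373)), (np.int64(379), np.int64(407)), (np.int64(411), np.int64(439)), (np.int64(443), np.int64(471))]
265 [(np.int64(353), np.int64(370)), (np.int64(386), np.int64(402)), (np.int64(418), np.int64(438)), (np.int64(444), np.int64(471))]
273 [(np.int64(386), np.int64(401)), (np.int64(417), np.int64(434)), (np.int64(447), np.int64(469))]
281 [(np.int64(447), np.int64(469))]
[ 165  145  132  127 5435] [226.61379945 225.52953082]
```

View pics/vis.png

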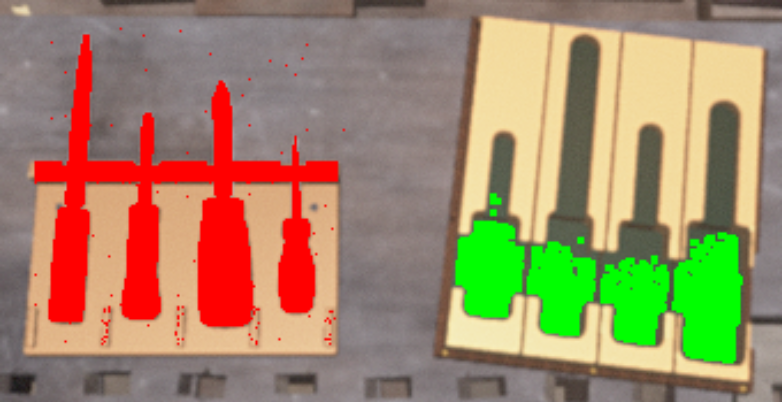

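```bash
cat > m2.py <<'E'
exec(open('m.py').read().split("print('bench")[0])
print('cam',T[:3,3])
yaw=np.arctan2(-.03615,.31952);ex=np.array([np.cos(yaw),np.sin(yaw)]);ey=np.array([-ex[1],ex[0]])
C=np.array([.50693,-.20217]);print('yaw',np.degrees(yaw))
gray=cv2.cvtColor(im,cv2.COLOR_RGB2GRAY).astype(np.float32)
E=p['extrinsics']
def samp(a,b,h=.038):
    w=C+a*ex+b*ey; q=E[:3,:3]@np.array([w[0],w[1],h])+E[:3,3]
    u=q[0]/q[2]*p['fx']+p['cx'];v=q[1]/q[2]*p['fy']+p['cy']
    return cv2.remap(gray,np.float32([[u]]),np.float32([[v]]),cv2.INTER_LINEAR)[0,0]
L={'scr':(129,52),'rasp':(236,60),'chi':(154,60),'gou':(185,67)}
for n,b0 in zip(L,[.102,.034,-.034,-.102]):
    a=np.arange(-.16,.16,.0005); g=np.mean([[samp(x,b0+o) for x in a] for o in (-.003,0,.003)],0)
    dk=np.where(g<130)[0]; dk=dk[(a[dk]>-.15)&(a[dk]<.155)]
    # groove lateral centre at groove
    ae=a[dk[-1]]
    bs=np.arange(-.03,.03,.0005)
    def lat(x):
        gg=np.array([samp(x,b0+o) for o in bs]); q=np.where((gg<130)&(abs(bs)<.029))[0]; 
        return bs[q[0]],bs[q[-1]]
    print(n,'dark a',a[dk[0]]*1e3,ae*1e3,'origin from tip',ae*1e3-L[n][0],'from butt',a[dk[0]]*1e3+L[n][1],[tuple(np.round(np.array(lat(x))*1e3,1)) for x in (ae-.03,ae-.05,a[dk[0]]+.015)])
# tools
# board pts
B=(Z>.008)&(Z<.016)&(hsv[...,2]>150); bb=np.zeros_like(B);bb[190:290,155:305]=1;B&=bb
print('board rect',cv2.minAreaRect(np.stack([X[B],Y[B]],1).astype(np.float32)))
tm=(Z>.02);m=np.zeros_like(tm);m[140:280,160:303]=1;tm&=m
comb=tm.copy()
tm[198:210]=0
tm=cv2.morphologyEx(tm.astype(np.uint8),cv2.MORPH_OPEN,np.ones((2,2)))>0
cols={'rasp':(168,193,.0275,52,280),'chisel':(200,221,.030,52,198),'gouge':(234,262,.0335,59,236),'scr':(268,290,.029,45,166)}
for n,(u0,u1,h,bk,Ln) in cols.items():
    mm=np.zeros_like(tm);mm[140:274,u0:u1]=tm[140:274,u0:u1]
    mid=[]
    for v in range(140,274):
        q=np.where(mm[v])[0]
        if len(q)<3: continue
        w=ray((q[0]+q[-1])/2,v,h); mid.append([w[0],w[1],(q[-1]-q[0]+1)/445*.87,v])
    mid=np.array(mid)
    f=np.polyfit(mid[:,0],mid[:,1],1)
    hd=mid[mid[:,3]>222]
    f2=np.polyfit(hd[:,0],hd[:,1],1)
    x0=mid[0,0];x1=mid[-1,0];c=np.cos(np.arctan(f[0]))
    top=Z[mm]; 
    print(n,'tip x',x0,'butt x',x1,'len',(x0-x1)/c,'yaw',np.degrees(np.arctan(f[0])),'handle yaw',np.degrees(np.arctan(f2[0])),
      'orig from butt',x1+bk/1e3*c,'from tip',x0-(Ln-bk)/1e3*c,'y at',np.polyval(f,x1+bk/1e3*c),np.median(hd[:,1]), 'w',hd[:,2].max(),'topz',np.percentile(top,98))
E
python3 m2.py
```

```text
cam [ 0.23270116 -0.00596679  0.94616337]
yaw -6.454907903176264
scr dark a -131.99999999999997 44.00000000000018 origin from tip -84.99999999999983 from butt -79.99999999999997 [(np.float64(-9.5), np.float64(9.0)), (np.float64(-9.5), np.float64(9.0)), (np.float64(-22.0), np.float64(21.0))]
rasp dark a -139.99999999999997 152.00000000000028 origin from tip -83.99999999999972 from butt -79.99999999999997 [(np.float64(-14.0), np.float64(13.5)), (np.float64(-13.5), np.float64(13.5)), (np.float64(-20.5), np.float64(20.0))]
chi dark a -140.5 68.5000000000002 origin from tip -85.4999999999998 from butt -80.5 [(np.float64(-11.0), np.float64(10.5)), (np.float64(-11.0), np.float64(10.5)), (np.float64(-22.5), np.float64(22.5))]
gou dark a -148.0 100.00000000000023 origin from tip -84.99999999999977 from butt -81.0 [(np.float64(-14.0), np.float64(13.5)), (np.float64(-13.5), np.float64(13.5)), (np.float64(-28.0), np.float64(28.5))]
board rect ((0.4466639757156372, 0.19348788261413574), (0.181948721408844, 0.28735318779945374), 0.7114331722259521)
rasp tip x 0.6598830892605869 butt x 0.3809333875
[... 399 characters left out ...]
5789765 from tip 0.43333246374027223 y at 0.22541808495908544 0.2255462440603266 w 0.033235955056179774 topz 0.04852451583888385
gouge tip x 0.6087116098210001 butt x 0.37689749323914123 len 0.2322480835521971 yaw 3.5031404290222437 handle yaw 3.8856638086006035 orig from butt 0.435787248836439 from tip 0.4320423430291069 y at 0.14975373617386326 0.1495857399993474 w 0.046921348314606745 topz 0.055124470018375143
scr tip x 0.541915768955109 butt x 0.3907459552548512 len 0.1512574776307603 yaw 1.9507905818226212 handle yaw 1.8621897224764605 orig from butt 0.43571987471368123 from tip 0.4209858966324771 y at 0.08434741299332213 0.08433261288191002 w 0.0312808988764045 topz 0.04622460054208742
```

Call:
{"api": "drive_tool", "payload": {
  "plan": [
    [1, [0.018, 0.038, 0], 10],
    [1, [0.018, 0.038, 0], 10]
  ]
}}

```text
time: 0.35
ee_pos: [0.1763, -0.4549, 0.232]
tcp_rot: [-179.9, -0.0, 35.0]
wrist_force: [1.0, 0.3, 0.7]
opening: 0.0849
```

```bash
python3 -c "
from h import *
print(monitor.get_obs()['q'])"
```

```text
[-6.88133202e+01 -3.45997339e+00  1.46361414e+00  9.49997956e+01
  6.29848929e-03  7.61439254e+01]
```

Call:
{"api": "drive_tool", "payload": {
  "plan": [
    [0.6, [0.018, 0.038, 0], 10.5],
    [0.6, [0.018, 0.038, 0], 10.5],
    [0.6, [0.018, 0.038, 0], 10.5],
    [0.6, [0.018, 0.038, 0], 10.5],
    [0.6, [0.018, 0.038, 0], 10.5],
    [0.6, [0.018, 0.038, 0], 10.5],
    [0.6, [0.018, 0.038, 0], 10.5],
    [0.6, [0.018, 0.038, 0], 10.5],
    [0.6, [0.018, 0.038, 0], 10.5],
    [0.6, [0.018, 0.038, 0], 10.5]
  ],
  "grip_force": 60
}}

```text
time: 1.6
ee_pos: [0.3565, -0.0745, 0.2326]
tcp_rot: [-180.0, 0.0, 140.1]
wrist_force: [0.2, -0.0, 0.6]
opening: 0.051
```

Call:
{"api": "drive_tool", "payload": {
  "plan": [
    [0.6, [0.018, 0.038, 0], 10.5],
    [0.6, [0.018, 0.038, 0], 10.5],
    [0.6, [0.018, 0.038, 0], 10.5],
    [0.6, [0.024, 0.045, 0], 10.5],
    [0.6, [0, 0, 0], 0]
  ]
}}

```text
time: 2.22
ee_pos: [0.4348, 0.0855, 0.2317]
tcp_rot: [180.0, -0.1, -177.9]
wrist_force: [0.0, 0.5, -0.5]
opening: 0.0512
```

```bash
python3 -c "
from h import *
o=monitor.get_obs();print(o['ee_pos'],o['tcp_rot'],o['q'],o['opening'])
snap('wrist','w1')"
```

```text
[0.43479812 0.08548891 0.231728  ] [ 1.79996032e+02 -9.96047478e-02 -1.77908675e+02] [ 1.11109642e+01 -9.47856238e+00 -4.03392791e+00  9.55423854e+01
  1.95346027e-02  9.01962565e+00] 0.051184487449349746
```

View pics/w1.png

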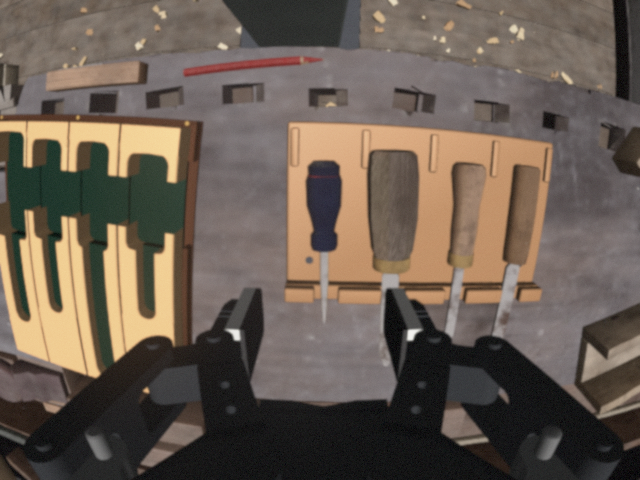

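Wrist view: the screwdriver's handle is centred at column ~323, butt at row 161 and ferrule at row 250. That is close to the gripper's mid-plane. I'll cross-check the tool positions through this camera.

```bash
cat >> h.py <<'E'
from scipy.spatial.transform import Rotation as Ro
def wray(o,u,v,h):
    p=eyes.camera_params('wrist'); a=np.array([u-p['cx'],v-p['cy']])/p['fx']; t=np.hypot(*a)
    c=np.array([*(a/t*np.sin(t)),np.cos(t)]); M=p['mount']; R=Ro.from_euler('xyz',o['tcp_rot'],degrees=True).as_matrix()
    r=R@M[:3,:3]@c; s=R@M[:3,3]+o['ee_pos']; return s+r*(h-s[2])/r[2]
E
python3 -c "
from h import *
o=monitor.get_obs()
for n,u,v,h in [('scr butt',323,161,.028),('scr mid',323,208,.028),('scr ferr',323.5,250,.028),('gouge butt',393,151,.032),('g ferr',392,272,.032),('chis butt',469,163,.03),('ch ferr',461,265,.03),('rasp butt',526,166,.0275),('r ferr',514,263,.0275),('gnest tip? ',145,317,.038),('scrnest tip',148,317,.038)]: print(n,wray(o,u,v,h).round(4))"
```

```text
scr butt [0.3903 0.0819 0.028 ]
scr mid [0.4348 0.0834 0.028 ]
scr ferr [0.4765 0.0853 0.028 ]
gouge butt [0.3777 0.1459 0.032 ]
g ferr [0.4962 0.1542 0.032 ]
chis butt [0.3836 0.2228 0.03  ]
ch ferr [0.4881 0.2276 0.03  ]
rasp butt [0.3807 0.2899 0.0275]
r ferr [0.4859 0.2929 0.0275]
gnest tip?  [ 0.5596 -0.1105  0.038 ]
scrnest tip [ 0.5592 -0.1065  0.038 ]
```

Call:
{"api": "drive_tool", "payload": {
  "plan": [
    [0.6, [0, -0.001, -0.05], 0],
    [0.6, [0, 0, -0.05], 0],
    [0.6, [0, 0, -0.04], 0],
    [0.6, [0, 0, -0.03], 0],
    [0.6, [0, 0, -0.02], 0],
    [0.6, [0, 0, -0.006], 0],
    [0.6, [0, 0, 0], 0]
  ]
}}

```text
time: 3.15
ee_pos: [0.4341, 0.0817, 0.0371]
tcp_rot: [-180.0, 0.0, -178.3]
wrist_force: [-0.4, 0.5, 0.4]
opening: 0.0508
```

Call:
{"api": "drive_tool", "payload": {
  "plan": [
    [0.1, [0, 0, 0], 0],
    [0.1, [0, 0, 0], 0],
    [0.1, [0, 0, 0], 0],
    [0.1, [0, 0, 0], 0],
    [0.1, [0, 0, 0], 0],
    [0.1, [0, 0, 0], 0]
  ]
}}

```text
time: 3.9
ee_pos: [0.4377, 0.0825, 0.0426]
tcp_rot: [180.0, 0.6, -178.2]
wrist_force: [-5.0, -4.3, 38.2]
opening: 0.0082
```

```bash
python3 -c "
from h import *
snap('wrist','w2');snap('scene','s2');snap('top','t2')"
```

```text
(no output)
```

View pics/w2.png

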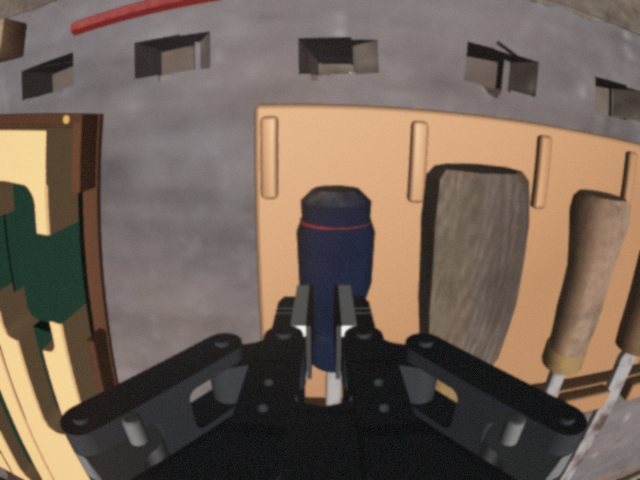

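View pics/s2.png

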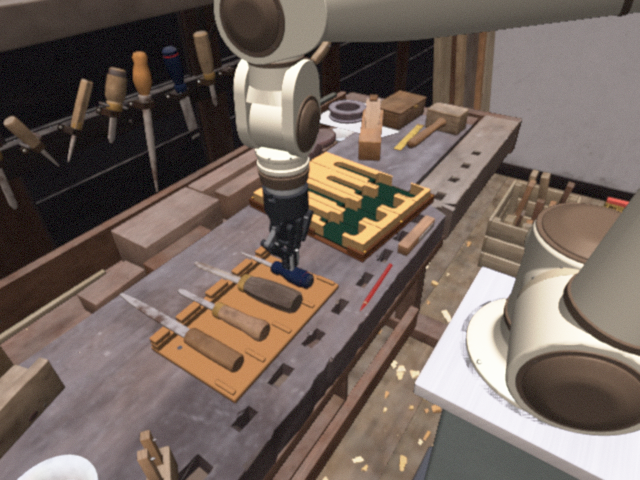

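```bash
python3 -c "
from h import *
p=eyes.camera_params('wrist');M=np.linalg.inv(p['mount'])
for z in (0,.003,.012,.022):
    c=(M@[0,0,z,1])[:3];r=np.hypot(c[0],c[1]);t=np.arctan2(r,c[2]);print(z,p['cx']+c[0]/r*t*p['fx'],p['cy']+c[1]/r*t*p['fy'])
o=monitor.get_obs();print(o['ee_pos'],o['tcp_rot'],o['wrist_force'])
for u,v,h in [(336,190,.028),(335,370,.028),(337,250,.028)]:print(wray(o,u,v,h))
im=cv2.imread('pics/t2.png');cv2.imwrite('pics/t2c.png',cv2.resize(im[140:300,200:360],None,fx=3.7,fy=3.7,interpolation=2))
im=cv2.imread('pics/s2.png');cv2.imwrite('pics/s2c.png',cv2.resize(im[180:330,200:360],None,fx=4,fy=4,interpolation=2))
"
```

```text
0 324.297725015268 306.1932668989682
0.003 324.2817351937716 303.0287906607632
0.012 324.23664349313754 294.1430239542155
0.022 324.19111802281634 285.2279227469152
[0.43771462 0.08245151 0.04260201] [ 179.96630689    0.55000686 -178.24823028] [-4.43063332 -3.91283729 37.84298328]
[0.39095304 0.08592424 0.028     ]
[0.48257381 0.08941112 0.028     ]
[0.41749538 0.08742216 0.028     ]
```

View pics/s2c.png

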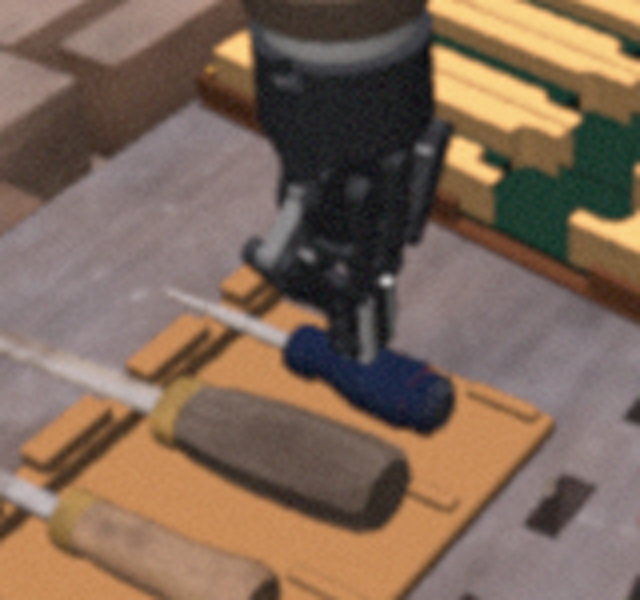

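View pics/t2c.png

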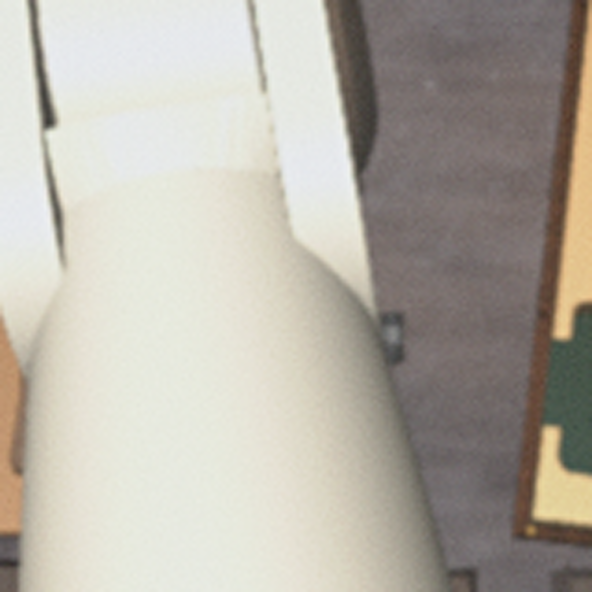

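```bash
python3 -c "
from h import *
p=eyes.camera_params('scene')
o=monitor.get_obs()
for z in (.0206,.0426,.045,.05):
    q=p['extrinsics']@[o['ee_pos'][0],o['ee_pos'][1],z,1];u=p['fx']*q[0]/q[2]+p['cx'];v=p['fy']*q[1]/q[2]+p['cy'];print(z,(u-200)*4,(v-180)*4)
z=np.load('pics/s2.npz');W=world('scene',z['d'])
for U,V in [(370,350),(355,345),(375,330),(385,285),(400,400),(420,385),(330,360),(300,340),(345,375)]:
    print(U,V,W[180+V//4,200+U//4].round(4))
"
```

```text
0.0206 366.39104546157114 375.4918441846273
0.0426 363.3412762117987 340.15567909401125
0.045 363.00253391830597 336.23083999120945
0.05 362.2929206318113 328.0089024646445
370 350 [0.4251 0.0946 0.0526]
355 345 [0.4298 0.0999 0.0567]
375 330 [0.4273 0.088  0.0588]
385 285 [0.4266 0.0778 0.0777]
400 400 [0.4048 0.0994 0.0343]
420 385 [0.4001 0.09   0.0392]
330 360 [0.4478 0.097  0.0364]
300 340 [0.4649 0.0959 0.0399]
345 375 [0.4358 0.1004 0.0372]
```

```bash
python3 -c "
from h import *
z=np.load('pics/w2.npz');d=z['d']
o=monitor.get_obs();p=eyes.camera_params('wrist');M=p['mount'];R=Ro.from_euler('xyz',o['tcp_rot'],degrees=True).as_matrix()
def P(u,v,dep):
    a=np.array([u-p['cx'],v-p['cy']])/p['fx']; t=np.hypot(*a);c=np.array([*(a/t*np.sin(t)),np.cos(t)]);c=c/c[2]*dep
    tl=M[:3,:3]@c+M[:3,3]; return tl,R@tl+o['ee_pos']
for u,v in [(303,292),(303,310),(303,330),(347,292),(347,310),(347,330),(325,300),(325,330),(325,360),(336,195),(336,250),(336,280),(270,150),(280,250),(390,250),(480,200),(315,385),(334,390)]:
    a,b=P(u,v,d[v,u]);print(u,v,d[v,u].round(4),'tool',a.round(4),'world',b.round(4))
im=cv2.imread('pics/w2.png');cv2.imwrite('pics/w2c.png',cv2.resize(im[180:420,240:440],None,fx=2.5,fy=2.5,interpolation=2))
"
```

```text
303 292 0.0 tool [ 0.0715 -0.0004 -0.1402] world [0.3649 0.0797 0.1821]
303 310 0.1285 tool [ 0.0108 -0.0075 -0.0241] world [0.4269 0.0746 0.0666]
303 330 0.1178 tool [ 0.0094 -0.007  -0.0357] world [0.4281 0.0751 0.0782]
347 292 0.1426 tool [ 0.0109  0.0088 -0.0094] world [0.4264 0.0909 0.0519]
347 310 0.1275 tool [ 0.0113  0.0078 -0.0251] world [0.426  0.0899 0.0676]
347 330 0.1129 tool [ 0.012   0.0069 -0.04  ] world [0.4251 0.089  0.0825]
325 300 0.1536 tool [ 0.003   0.0003 -0.0003] world [0.4347 0.0826 0.0428]
325 330 0.1633 tool [-0.0145  0.0003  0.0047] world [0.4522 0.0832 0.0381]
325 360 0.1668 tool [-0.0304  0.0004  0.0036] world [0.4681 0.0838 0.0393]
336 195 0.1467 tool [0.0462 0.0046 0.0052] world [0.3915 0.0856 0.0369]
336 250 0.1471 tool [ 0.0252  0.0046 -0.0005] world [0.4124 0.0863 0.0429]
336 280 0.151 tool [ 0.0121  0.0048 -0.0003] world [0.4254 0.0868 0.0427]
270 150 0.1611 tool [ 0.0633 -0.0242  0.0253] world [0.3755 0.0564 0.0167]
280 250 0.18 tool [ 0.0148 -0.0215  0.0307] world [0.4239 0.0605 0.0117]
390 250 0.181 tool [0.0144 0.0324 0.0317] world [0.4226 0.1144 0.0108]
480 200 0.1324 tool [ 0.0478  0.0592 -0.0091] world [0.3881 0.1402 0.0513]
315 385 0.2046 tool [-0.0687 -0.0052  0.0318] world [0.5068 0.0794 0.0115]
334 390 0.1825 tool [-0.0563  0.0052  0.0124] world [0.494  0.0894 0.0307]
```

View pics/w2c.png

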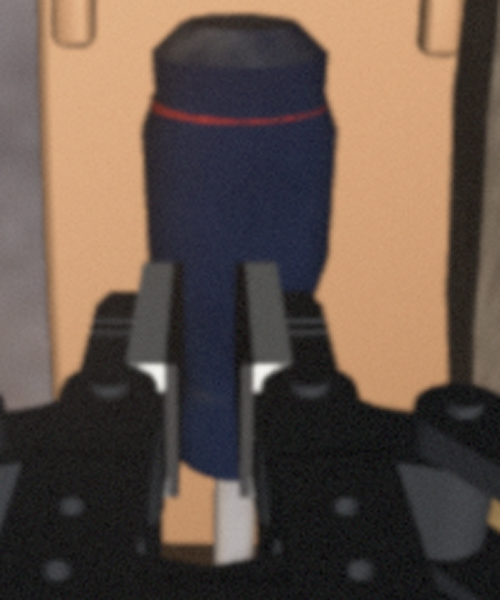

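```bash
python3 -c "
from h import *
z=np.load('pics/w1.npz');d=z['d']
p=eyes.camera_params('wrist');M=p['mount']
def P(u,v,dep):
    a=np.array([u-p['cx'],v-p['cy']])/p['fx']; t=np.hypot(*a);c=np.array([*(a/t*np.sin(t)),np.cos(t)]);c=c/c[2]*dep
    return M[:3,:3]@c+M[:3,3]
for u,v in [(250,292),(250,294),(250,297),(250,305),(245,320),(395,292),(395,295),(395,305),(395,320),(398,330)]:
    print(u,v,d[v,u],P(u,v,d[v,u]).round(4))
im=cv2.imread('pics/w1.png');cv2.imwrite('pics/w1c.png',cv2.resize(im[270:430,200:440],None,fx=3,fy=3,interpolation=2))
"
```

```text
250 292 0.14192459 [ 0.011  -0.029  -0.0101]
250 294 0.1406437 [ 0.0108 -0.0287 -0.0115]
250 297 0.13770072 [ 0.0109 -0.0282 -0.0145]
250 305 0.13122447 [ 0.011  -0.0269 -0.0213]
245 320 0.12113979 [ 0.0106 -0.0268 -0.0319]
395 292 0.14246684 [ 0.0108  0.0276 -0.0096]
395 295 0.13968323 [ 0.0108  0.0271 -0.0125]
395 305 0.13086751 [ 0.0112  0.0254 -0.0216]
395 320 0.12839854 [ 0.007   0.0251 -0.0254]
398 330 0.12323693 [ 0.0062  0.0252 -0.031 ]
```

View pics/w1c.png

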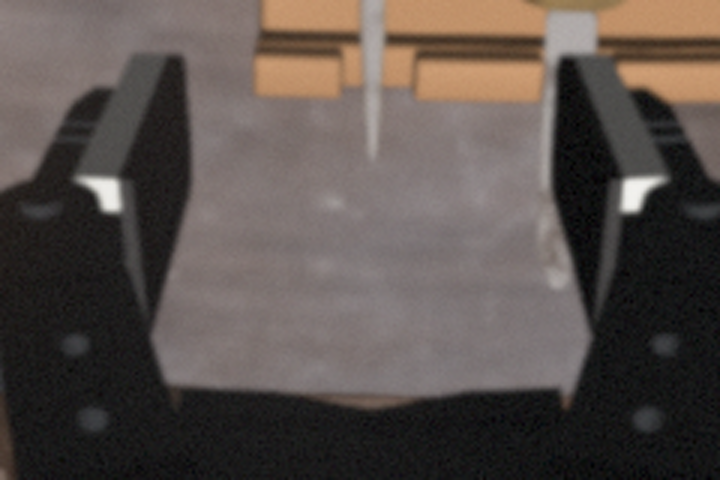

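The picture and depth show the fingers shut on top of the handle: tips at rows 285–292, tool z about 0. So in fact the fingertips stand about level with the TCP, not 22 mm ahead as stated. I'll open, rise and look again.

Call:
{"api": "drive_tool", "payload": {
  "plan": [
    [0.1, [0, 0, 0.02], 0],
    [0.3, [0, 0, 0.04], 0],
    [0.6, [0, 0, 0.05], 0],
    [0.6, [-0.01, 0, 0.02], 0],
    [0.6, [0, 0, 0], 0],
    [0.6, [0, 0, 0], 0]
  ]
}}

```text
time: 4.8
ee_pos: [0.4242, 0.0822, 0.166]
tcp_rot: [-180.0, -0.0, -178.2]
wrist_force: [-0.7, -0.6, -0.3]
opening: 0.0511
```

```bash
cat >> h.py <<'E'
def wcloud(o,d):
    p=eyes.camera_params('wrist');M=p['mount'];R=Ro.from_euler('xyz',o['tcp_rot'],degrees=True).as_matrix()
    v,u=np.mgrid[0:480,0:640];a=(u-p['cx'])/p['fx'];b=(v-p['cy'])/p['fy'];t=np.hypot(a,b)+1e-9
    k=np.tan(t)/t; c=np.stack([a*k,b*k,np.ones_like(a)],-1)*d[...,None]
    return (c@M[:3,:3].T+M[:3,3])@R.T+o['ee_pos']
E
python3 -c "
from h import *
o=monitor.get_obs();print(o['ee_pos'],o['tcp_rot'],o['wrist_force'],o['opening'])
im,d=snap('wrist','w3');W=wcloud(o,d)
np.save('pics/w3W.npy',W)
m=(W[...,2]>.022)&(W[...,2]<.06)&(abs(W[...,1]-.084)<.035)&(W[...,0]>.36)&(W[...,0]<.5)&(d>0)
for x in np.arange(.39,.49,.01):
    s=m&(abs(W[...,0]-x)<.003); 
    if s.sum()>5: print(x.round(3),s.sum(),W[s][:,1].min().round(4),W[s][:,1].max().round(4),np.percentile(W[s][:,2],95).round(4))
"
```

```text
[0.42419521 0.08216289 0.16600376] [-1.79992734e+02 -3.07358838e-02 -1.78226550e+02] [-0.68821984 -0.60015938 -0.3331027 ] 0.05111130221869843
0.39 171 0.0722 0.0965 0.0382
0.4 315 0.0694 0.099 0.0416
0.41 361 0.068 0.101 0.0437
0.42 338 0.0683 0.1005 0.0439
0.43 313 0.0693 0.1011 0.0439
0.44 242 0.0711 0.0998 0.0418
0.45 197 0.0743 0.0979 0.0395
0.46 278 0.0738 0.0994 0.0405
0.47 210 0.0749 0.0998 0.0411
0.48 46 0.084 0.0915 0.0323
```

View pics/w3.png

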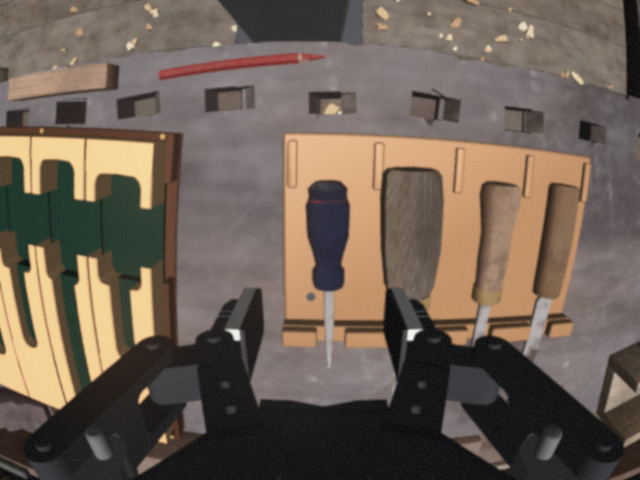

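The screwdriver lies still in its place, at y≈0.085 and yaw ≈2°. Descending deeper, carefully.

Call:
{"api": "drive_tool", "payload": {
  "plan": [
    [0.6, [0.01, 0.003, -0.05], 0],
    [0.6, [0, 0, -0.05], 0],
    [0.6, [0, 0, -0.02], 0],
    [0.6, [0, 0, -0.01], 0],
    [0.6, [0, 0, -0.01], 0],
    [0.6, [0, 0, -0.006], 0],
    [0.6, [0, 0, 0], 0]
  ]
}}

```text
time: 5.72
ee_pos: [0.4343, 0.0852, 0.0208]
tcp_rot: [-180.0, 0.0, -178.2]
wrist_force: [0.7, -0.4, -0.0]
opening: 0.051
```

Call:
{"api": "drive_tool", "payload": {
  "plan": [
    [0.6, [0, 0, -0.004], 0],
    [0.1, [0, 0, 0], 0],
    [0.1, [0, 0, 0], 0],
    [0.1, [0, 0, 0], 0],
    [0.1, [0, 0, 0], 0],
    [0.1, [0, 0, 0], 0]
  ]
}}

```text
time: 6.48
ee_pos: [0.4344, 0.0852, 0.0171]
tcp_rot: [180.0, 0.0, -178.2]
wrist_force: [-2.4, -1.9, 5.8]
opening: 0.0278
```

Call:
{"api": "drive_tool", "payload": {
  "plan": [
    [0.1, [0, 0, 0.01], 0],
    [0.1, [0, 0, 0.03], 0],
    [0.1, [0, 0, 0.04], 0],
    [0.1, [0, 0, 0.01], 0],
    [0.1, [0, 0, 0], 0]
  ]
}}

```text
time: 7.1
ee_pos: [0.4345, 0.0852, 0.1068]
tcp_rot: [180.0, 0.0, -178.2]
wrist_force: [-0.8, 0.5, -1.4]
opening: 0.0279
```

```bash
python3 -c "
from h import *
o=monitor.get_obs();print(o['ee_pos'],o['tcp_rot'],o['wrist_force'],o['opening'])
im,d=snap('wrist','w4');W=wcloud(o,d)
m=(W[...,2]>.08)&(W[...,2]<.13)&(abs(W[...,1]-.084)<.035)&(W[...,0]>.36)&(W[...,0]<.425)&(d>0)
for x in np.arange(.38,.43,.004):
    s=m&(abs(W[...,0]-x)<.002); 
    if s.sum()>5: print(x.round(3),s.sum(),W[s].min(0).round(4)[1],W[s].max(0).round(4)[1],np.percentile(W[s][:,2],95).round(4))
snap('scene','s4')
"
```

```text
[0.43446241 0.08524165 0.10682667] [ 1.79992738e+02  3.70369831e-02 -1.78229648e+02] [-0.76341074  0.4874864  -1.38626158] 0.02785547680347526
0.392 1336 0.0702 0.0963 0.1284
0.396 759 0.0674 0.0973 0.1298
0.4 576 0.0684 0.0972 0.1299
0.404 648 0.0675 0.0991 0.1298
0.408 481 0.0663 0.1005 0.1296
0.412 343 0.0668 0.0998 0.1297
0.416 332 0.0671 0.1003 0.1297
0.42 300 0.0678 0.0999 0.1298
0.424 801 0.0639 0.105 0.1295
```

View pics/w4.png

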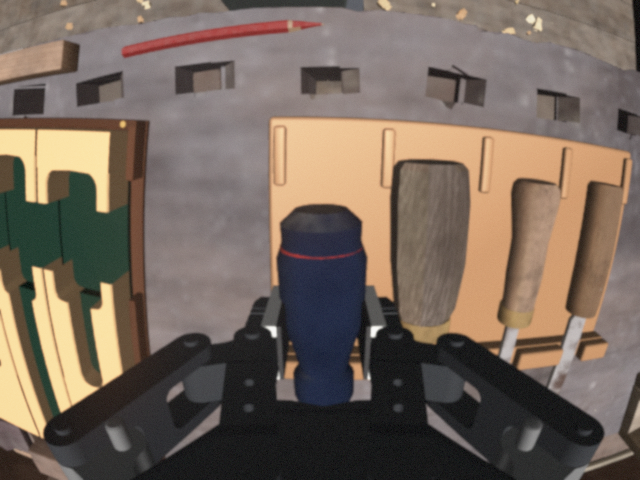

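View pics/s4.png

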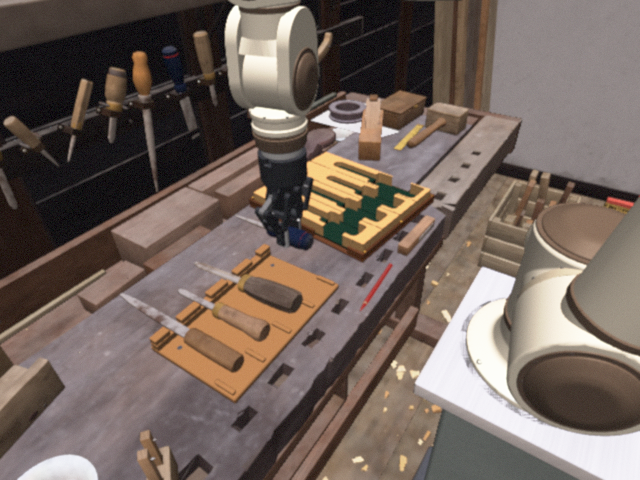

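Call:
{"api": "drive_tool", "payload": {
  "plan": [
    [0.1, [0, -0.03, 0], -1.6],
    [0.1, [0.001, -0.04, 0], -1.6],
    [0.1, [0, -0.04, 0], -1.6],
    [0.1, [0, -0.04, 0], -1.6],
    [0.1, [0, -0.0265, 0], -1.8],
    [0.1, [0, 0, 0], 0],
    [0.1, [0, 0, 0], 0]
  ]
}}

```text
time: 8.07
ee_pos: [0.4347, -0.0909, 0.1058]
tcp_rot: [180.0, -0.1, 173.6]
wrist_force: [-0.3, 0.6, -1.5]
opening: 0.028
```

```bash
python3 -c "
from h import *
o=monitor.get_obs();print(o['ee_pos'],o['tcp_rot'],o['wrist_force'],o['opening'])
im,d=snap('wrist','w5');W=wcloud(o,d);np.save('pics/w5W.npy',W)
yaw=np.radians(-6.45);ex=np.array([np.cos(yaw),np.sin(yaw)]);ey=np.array([-ex[1],ex[0]])
Q=W[...,:2]-np.array([.4364,-.0915]);a=Q@ex;b=Q@ey
top=(abs(W[...,2]-.038)<.005)&(d>0)
for a0 in (-.04,-.033,.06,.08,.1): 
    s=top&(abs(a-a0)<.004)&(abs(b)<.1); bb=np.sort(b[s])
    g=np.where(np.diff(bb)>.01)[0]; print(a0,[(bb[i].round(4),bb[i+1].round(4)) for i in g])
for b0 in (-.005,.005,):
    s=top&(abs(b-b0)<.003)&(a<0); print(b0,np.sort(a[s])[-5:])
s=top&(abs(b)<.03);print(np.min(a[s]))
snap('top','t5')
"
```

```text
[ 0.43469926 -0.09094192  0.1057889 ] [ 1.79976667e+02 -9.79259345e-02  1.73575705e+02] [-0.33737696  0.55841733 -1.51030454] 0.02796356033947295
-0.04 [(np.float64(-0.0904), np.float64(-0.0476)), (np.float64(-0.024), np.float64(0.0215))]
-0.033 [(np.float64(-0.0903), np.float64(-0.0476)), (np.float64(-0.024), np.float64(0.0216))]
0.06 [(np.float64(-0.0843), np.float64(-0.0227)), (np.float64(-0.0213), np.float64(0.0204))]
0.08 [(np.float64(-0.0177), np.float64(0.0175))]
0.1 [(np.float64(-0.0213), np.float64(0.0218))]
-0.005 [-0.05352882 -0.05352551 -0.05352133 -0.0535069  -0.05344588]
0.005 [-0.05345171 -0.05345012 -0.05310488 -0.05291668 -0.05291257]
-0.07982609495830786
```

View pics/w5.png

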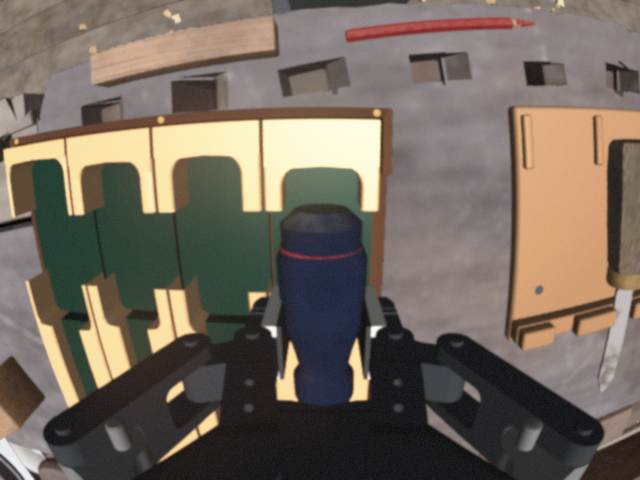

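Wrist view: the held screwdriver sits over its cut-out (well at columns 285–360). The measured well centre agrees with the top camera to ~1 mm. Lowering.

Call:
{"api": "drive_tool", "payload": {
  "plan": [
    [0.1, [-0.0005, -0.0015, -0.03], 0],
    [0.1, [0, 0, -0.03], 0],
    [0.1, [0, 0, -0.015], 0],
    [0.1, [0, 0, -0.007], 0],
    [0.1, [0, 0, -0.004], 0],
    [0.1, [0, 0, 0], 0]
  ]
}}

```text
time: 8.93
ee_pos: [0.4351, -0.0928, 0.0213]
tcp_rot: [-180.0, 0.0, 173.6]
wrist_force: [0.3, -0.2, -1.0]
opening: 0.0279
```

Call:
{"api": "drive_tool", "payload": {
  "plan": [
    [0.1, [0, 0, -0.002], 0],
    [0.1, [0, 0, -0.002], 0],
    [0.1, [0, 0, -0.001], 0]
  ]
}}

```text
time: 9.3
ee_pos: [0.4348, -0.0929, 0.0158]
tcp_rot: [-180.0, 0.0, 173.6]
wrist_force: [-0.5, 0.4, -0.7]
opening: 0.0279
```

Call:
{"api": "drive_tool", "payload": {
  "plan": [
    [0.1, [0, 0, -0.001], 0],
    [0.1, [0, 0, 0], 0]
  ]
}}

```text
time: 9.55
ee_pos: [0.4349, -0.0929, 0.0151]
tcp_rot: [-180.0, 0.0, 173.6]
wrist_force: [-1.3, 0.8, 2.7]
opening: 0.0278
```

Light contact with the floor. I'll release (part open), rise and look.

Call:
{"api": "drive_tool", "payload": {
  "plan": [
    [0.35, [0, 0, 0], 0],
    [0.6, [0, 0, 0], 0],
    [0.6, [0, 0, 0], 0],
    [0.6, [0, 0, 0.01], 0],
    [0.6, [0, 0, 0.03], 0],
    [0.6, [0, 0, 0.05], 0],
    [0.6, [0, 0, 0.05], 0],
    [0.75, [-0.002, 0.05, 0.01], 1.5],
    [0.75, [0, 0.06, 0], 4],
    [0.75, [0, 0.06, 0], 4]
  ]
}}

```text
time: 10.8
ee_pos: [0.4327, 0.0787, 0.166]
tcp_rot: [180.0, 0.1, -176.9]
wrist_force: [0.6, -0.4, -0.1]
opening: 0.0644
```

Call:
{"api": "drive_tool", "payload": {
  "plan": [
    [0.75, [0, 0.06, 0], 0.5],
    [0.75, [0, 0.012, 0], 0],
    [0.75, [0, 0, 0], 0],
    [0.75, [0, 0, 0], 0]
  ]
}}

```text
time: 11.3
ee_pos: [0.4328, 0.148, 0.165]
tcp_rot: [-180.0, 0.0, -176.5]
wrist_force: [-0.3, -0.1, -0.5]
opening: 0.0644
```

```bash
cat > g.py <<'E'
from h import *
import sys
# tool profile from wrist: y0, zmin, zmax, tag
y0,tag=float(sys.argv[1]),sys.argv[2]
o=monitor.get_obs();print(o['time'],o['ee_pos'].round(4),o['tcp_rot'].round(2),o['wrist_force'].round(1),o['opening'].round(4))
im,d=snap('wrist',tag);W=wcloud(o,d)
m=(W[...,2]>.021)&(W[...,2]<.065)&(abs(W[...,1]-y0)<.034)&(W[...,0]>.36)&(W[...,0]<.5)&(d>0)
for x in np.arange(.372,.5,.008):
    s=m&(abs(W[...,0]-x)<.004)
    if s.sum()>8:
        a,b=np.percentile(W[s][:,1],[1,99]);print(x.round(3),s.sum(),a.round(4),b.round(4),'mid',((a+b)/2).round(4),np.percentile(W[s][:,2],95).round(4))
E
python3 g.py .15 w6
```

```text
Traceback (most recent call last):
  File "g.py", line 5, in <module>
    o=monitor.get_obs();print(o['time'],o['ee_pos'].round(4),o['tcp_rot'].round(2),o['wrist_force'].round(1),o['opening'].round(4))
                                                                                                             ^^^^^^^^^^^^^^^^^^
AttributeError: 'float' object has no attribute 'round'
```

```bash
sed -i "s/o\['opening'\].round(4)/round(o['opening'],4)/;s/print(o\['time'\]/print(round(o['time'],2)/" g.py; python3 g.py .15 w6; python3 -c "
from h import *
snap('top','t6')
im=cv2.imread('pics/t6.png');cv2.imwrite('pics/t6c.png',cv2.resize(im[130:305,200:490],None,fx=2.7,fy=2.7,interpolation=2))"
```

```text
11.3 [0.4328 0.148  0.165 ] [-179.98    0.   -176.5 ] [-0.3 -0.1 -0.5] 0.0644
0.38 650 0.1276 0.1678 mid 0.1477 0.0508
0.388 719 0.1254 0.1696 mid 0.1475 0.0516
0.396 718 0.1263 0.1705 mid 0.1484 0.0522
0.404 715 0.1251 0.1715 mid 0.1483 0.0523
0.412 683 0.1271 0.1715 mid 0.1493 0.0522
0.42 671 0.127 0.1721 mid 0.1495 0.0521
0.428 657 0.1285 0.1728 mid 0.1507 0.0517
0.436 643 0.1288 0.1735 mid 0.1512 0.0517
0.444 590 0.13 0.1732 mid 0.1516 0.0514
0.452 543 0.1311 0.1732 mid 0.1521 0.0506
0.46 490 0.1335 0.1729 mid 0.1532 0.0497
0.468 477 0.1347 0.1726 mid 0.1536 0.0488
0.476 368 0.1364 0.1716 mid 0.154 0.0476
0.484 437 0.1359 0.1721 mid 0.154 0.0467
0.492 224 0.1362 0.1717 mid 0.154 0.0466
```

View pics/w6.png

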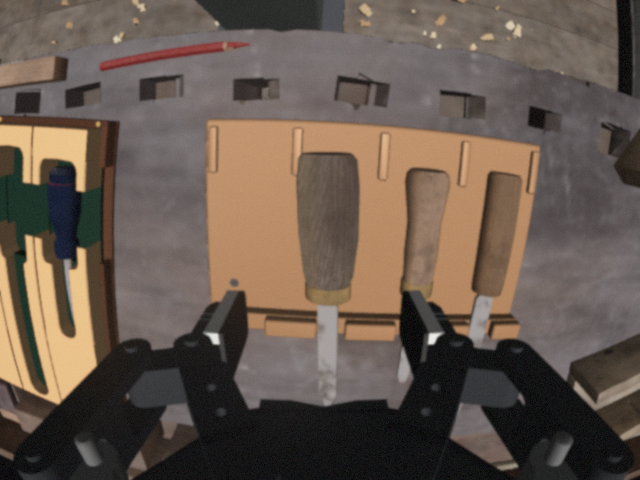

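View pics/t6c.png

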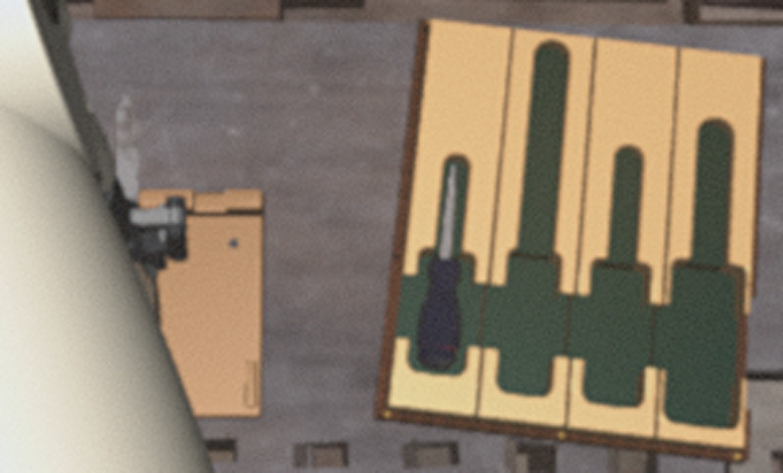

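The screwdriver lies in its well and groove (t6c: handle at (440,315), tip at (452,165)). Next the gouge, at y≈0.1505 and yaw ≈3.5°.

Call:
{"api": "drive_tool", "payload": {
  "plan": [
    [0.75, [0.002, 0.0025, -0.05], 0],
    [0.75, [0, 0, -0.04], 0],
    [0.75, [0, 0, -0.025], 0],
    [0.75, [0, 0, -0.015], 0],
    [0.75, [0, 0, -0.012], 0],
    [0.75, [0, 0, -0.006], 0],
    [0.75, [0, 0, 0], 0]
  ],
  "grip_force": 80
}}

```text
time: 12.28
ee_pos: [0.4349, 0.1517, 0.017]
tcp_rot: [180.0, 0.0, -176.4]
wrist_force: [0.1, 0.1, 0.4]
opening: 0.0641
```

Call:
{"api": "drive_tool", "payload": {
  "plan": [
    [0.3, [0, 0, -0.002], 0],
    [0.3, [0, 0, 0], 0],
    [0.3, [0, 0, 0], 0],
    [0.3, [0, 0, 0], 0]
  ]
}}

```text
time: 12.78
ee_pos: [0.4353, 0.152, 0.0159]
tcp_rot: [180.0, 0.1, -176.4]
wrist_force: [-1.3, -0.7, 5.7]
opening: 0.0433
```

Call:
{"api": "drive_tool", "payload": {
  "plan": [
    [0.3, [0, 0, 0.01], 0],
    [0.3, [0, 0, 0.03], 0],
    [0.3, [0, 0, 0.04], 0],
    [0.3, [0, 0, 0.015], 0],
    [0.3, [0, 0, 0], 0]
  ]
}}

```text
time: 13.4
ee_pos: [0.4352, 0.1519, 0.1104]
tcp_rot: [180.0, 0.1, -176.4]
wrist_force: [1.2, 0.4, -2.6]
opening: 0.0435
```

Call:
{"api": "drive_tool", "payload": {
  "plan": [
    [0.3, [-0.002, -0.03, 0], -1],
    [0.3, [-0.003, -0.055, 0], -1],
    [0.3, [-0.003, -0.055, 0], -1],
    [0.3, [-0.003, -0.055, 0], -1],
    [0.3, [-0.003, -0.055, 0], -1],
    [0.3, [-0.003, -0.055, 0], -1],
    [0.3, [-0.003, -0.055, 0], -1],
    [0.3, [-0.002, -0.055, 0], -1],
    [0.3, [-0.001, -0.031, 0], -2],
    [0.3, [0, 0, 0], 0]
  ]
}}

```text
time: 14.65
ee_pos: [0.4106, -0.2957, 0.1075]
tcp_rot: [179.9, -0.2, 173.4]
wrist_force: [0.5, 0.6, -1.5]
opening: 0.0432
```

Call:
{"api": "drive_tool", "payload": {
  "plan": [
    [0.3, [0, 0, 0], 0]
  ]
}}

```text
time: 14.78
ee_pos: [0.4111, -0.2936, 0.1084]
tcp_rot: [179.9, -0.1, 173.6]
wrist_force: [0.6, 0.1, -1.2]
opening: 0.0435
```

```bash
cat > n.py <<'E'
from h import *
import sys
ox,oy,tag=float(sys.argv[1]),float(sys.argv[2]),sys.argv[3]
o=monitor.get_obs();print(round(o['time'],2),o['ee_pos'].round(4),o['tcp_rot'].round(2),o['wrist_force'].round(1),round(o['opening'],4))
im,d=snap('wrist',tag);W=wcloud(o,d)
yaw=np.radians(-6.45);ex=np.array([np.cos(yaw),np.sin(yaw)]);ey=np.array([-ex[1],ex[0]])
Q=W[...,:2]-np.array([ox,oy]);a=Q@ex;b=Q@ey
top=(abs(W[...,2]-.038)<.005)&(d>0)
for a0 in (-.06,-.05,-.04,-.033): 
    s=top&(abs(a-a0)<.004)&(abs(b)<.1); bb=np.sort(b[s])
    g=np.where(np.diff(bb)>.01)[0]; print(a0,[(bb[i].round(4),bb[i+1].round(4)) for i in g])
s=top&(abs(b)<.008)&(a<0)&(a>-.1); print('butt end',np.percentile(a[s],99.5))
# held tool, in nest frame
h=(W[...,2]>.075)&(abs(b)<.045)&(a<-.014)&(a>-.09)&(d>0)
print('held butt',np.percentile(a[h],.5))
for a0 in np.arange(-.06,-.02,.008):
    s=h&(abs(a-a0)<.004)
    if s.sum()>20:
        l,r=np.percentile(b[s],[1,99]);print(a0.round(3),l.round(4),r.round(4),'mid',((l+r)/2).round(4),np.percentile(W[s][:,2],95).round(4))
E
python3 n.py .4128 -.295 w7
```

```text
14.78 [ 0.4111 -0.2936  0.1084] [ 1.7992e+02 -1.2000e-01  1.7357e+02] [ 0.6  0.1 -1.2] 0.0435
-0.06 [(np.float64(-0.0272), np.float64(0.0262))]
-0.05 [(np.float64(-0.03), np.float64(0.0292)), (np.float64(0.0448), np.float64(0.0905))]
-0.04 [(np.float64(0.0437), np.float64(0.0909))]
-0.033 [(np.float64(0.0438), np.float64(0.0911))]
butt end -0.068768147332619
held butt -0.059788389127223195
-0.06 -0.0183 0.0193 mid 0.0005 0.1423
-0.052 -0.0197 0.0217 mid 0.001 0.1441
-0.044 -0.0202 0.0224 mid 0.0011 0.1446
-0.036 -0.0207 0.0231 mid 0.0012 0.1449
-0.028 -0.0208 0.0232 mid 0.0012 0.1448
```

View pics/w7.png

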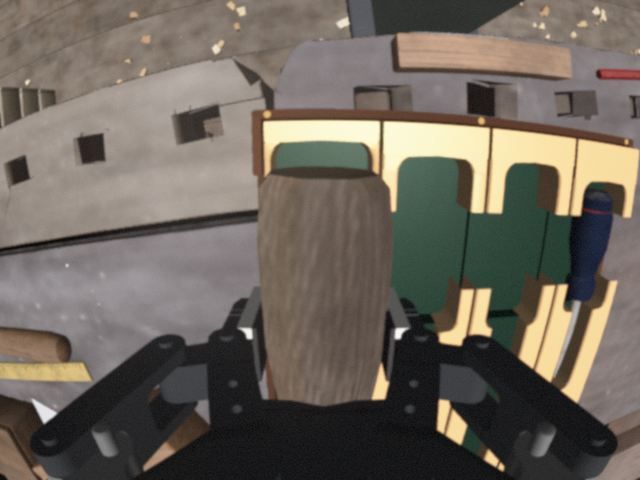

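Call:
{"api": "drive_tool", "payload": {
  "plan": [
    [0.3, [0.0005, -0.0007, -0.02], 0],
    [0.3, [0, 0, -0.02], 0],
    [0.3, [0, 0, -0.02], 0],
    [0.3, [0, 0, -0.012], 0],
    [0.3, [0, 0, -0.01], 0],
    [0.3, [0, 0, -0.006], 0],
    [0.3, [0, 0, 0], 0]
  ]
}}

```text
time: 15.7
ee_pos: [0.4122, -0.2949, 0.0217]
tcp_rot: [180.0, -0.0, 173.6]
wrist_force: [-0.6, 0.7, -0.9]
opening: 0.0437
```

Call:
{"api": "drive_tool", "payload": {
  "plan": [
    [0.3, [0, 0, -0.003], 0],
    [0.3, [0, 0, -0.002], 0],
    [0.3, [0, 0, -0.001], 0],
    [0.3, [0, 0, 0], 0]
  ]
}}

```text
time: 16.2
ee_pos: [0.4122, -0.295, 0.0158]
tcp_rot: [180.0, 0.0, 173.6]
wrist_force: [-1.0, -0.2, -2.0]
opening: 0.0436
```

Call:
{"api": "drive_tool", "payload": {
  "plan": [
    [0.3, [0, 0, -0.001], 0],
    [0.3, [0, 0, -0.001], 0],
    [0.3, [0, 0, 0], 0]
  ]
}}

```text
time: 16.58
ee_pos: [0.4123, -0.295, 0.0142]
tcp_rot: [-180.0, 0.0, 173.6]
wrist_force: [-2.4, 1.5, 4.4]
opening: 0.0435
```

Call:
{"api": "drive_tool", "payload": {
  "plan": [
    [0.6, [0, 0, 0], 0],
    [0.7, [0, 0, 0], 0],
    [0.7, [0, 0, 0], 0],
    [0.7, [0, 0, 0.01], 0],
    [0.7, [0, 0, 0.03], 0],
    [0.7, [0, 0, 0.05], 0],
    [0.7, [0, 0, 0.06], 0],
    [0.6, [0.002, 0.05, 0], 1],
    [0.6, [0.002, 0.06, 0], 1],
    [0.6, [0.002, 0.06, 0], 1]
  ]
}}

```text
time: 17.82
ee_pos: [0.4181, -0.1236, 0.1647]
tcp_rot: [-180.0, 0.1, 176.5]
wrist_force: [0.1, 1.1, 1.0]
opening: 0.0512
```

Call:
{"api": "drive_tool", "payload": {
  "plan": [
    [0.6, [0.003, 0.06, 0], 1],
    [0.6, [0.003, 0.06, 0], 1],
    [0.6, [0.003, 0.06, 0], 1],
    [0.6, [0.003, 0.06, 0], 1],
    [0.6, [0.003, 0.06, 0], 1],
    [0.6, [0.001, 0.05, 0], 0],
    [0.6, [0, 0, 0], 0],
    [0.6, [0, 0, 0], 0]
  ]
}}

```text
time: 18.82
ee_pos: [0.4341, 0.2249, 0.1642]
tcp_rot: [-180.0, 0.0, -178.4]
wrist_force: [0.8, 0.2, -0.4]
opening: 0.051
```

```bash
python3 g.py .225 w8; python3 -c "
from h import *
snap('top','t8')
im=cv2.imread('pics/t8.png');cv2.imwrite('pics/t8c.png',cv2.resize(im[130:305,200:490],None,fx=2.7,fy=2.7,interpolation=2))"
```

```text
18.82 [0.4341 0.2249 0.1642] [-179.99    0.   -178.39] [ 0.8  0.2 -0.4] 0.051
0.38 62 0.2194 0.2385 mid 0.229 0.0402
0.388 558 0.2087 0.2411 mid 0.2249 0.0458
0.396 517 0.2085 0.2421 mid 0.2253 0.0464
0.404 465 0.2093 0.2411 mid 0.2252 0.0455
0.412 422 0.211 0.2405 mid 0.2257 0.0444
0.42 394 0.2118 0.2396 mid 0.2257 0.0434
0.428 386 0.2126 0.24 mid 0.2263 0.0427
0.436 377 0.2127 0.2403 mid 0.2265 0.0425
0.444 375 0.2128 0.2407 mid 0.2268 0.0425
0.452 353 0.213 0.2409 mid 0.2269 0.0423
0.46 331 0.214 0.2404 mid 0.2272 0.0418
0.468 302 0.2149 0.2401 mid 0.2275 0.0414
0.476 341 0.2142 0.2414 mid 0.2278 0.0414
0.484 269 0.2143 0.2416 mid 0.228 0.0415
0.492 60 0.2226 0.2333 mid 0.2279 0.0307
```

View pics/w8.png

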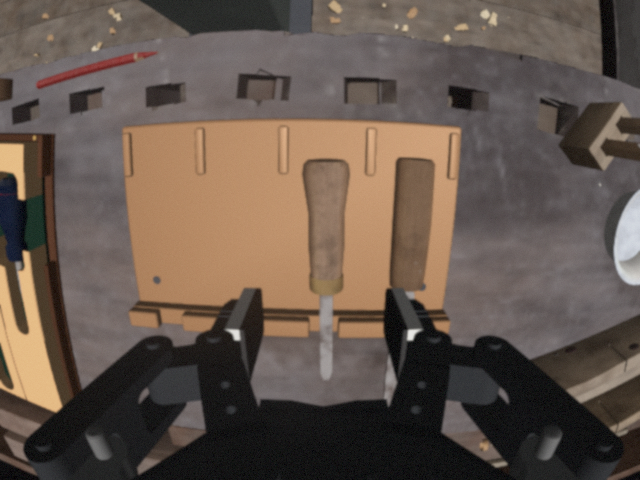

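View pics/t8c.png

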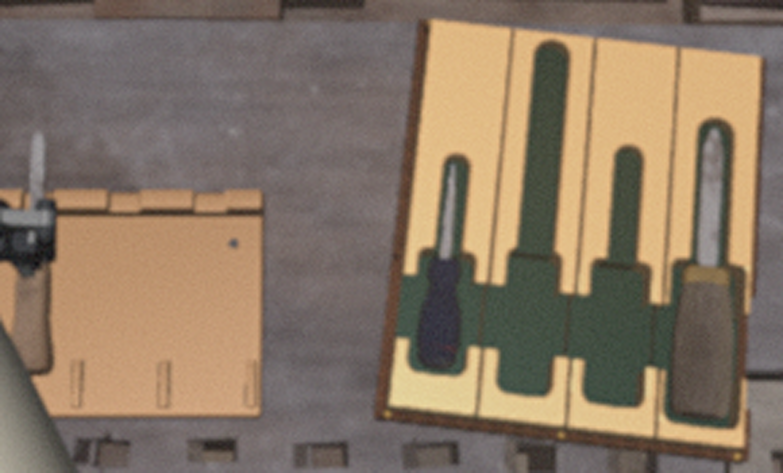

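The gouge is in its cut-out (t8c: (705,350)). Next the chisel, at y≈0.226.

Call:
{"api": "drive_tool", "payload": {
  "plan": [
    [0.6, [0.001, 0.001, -0.05], 0],
    [0.6, [0, 0, -0.04], 0],
    [0.6, [0, 0, -0.025], 0],
    [0.6, [0, 0, -0.015], 0],
    [0.6, [0, 0, -0.012], 0],
    [0.6, [0, 0, -0.006], 0],
    [0.6, [0, 0, 0], 0]
  ],
  "grip_force": 60
}}

```text
time: 19.8
ee_pos: [0.4353, 0.226, 0.016]
tcp_rot: [180.0, 0.0, -178.4]
wrist_force: [0.3, -0.7, 0.5]
opening: 0.0511
```

Call:
{"api": "drive_tool", "payload": {
  "plan": [
    [0.1, [0, 0, 0], 0],
    [0.1, [0, 0, 0], 0],
    [0.1, [0, 0, 0], 0],
    [0.1, [0, 0, 0], 0]
  ]
}}

```text
time: 20.3
ee_pos: [0.4357, 0.2262, 0.0167]
tcp_rot: [180.0, 0.1, -178.4]
wrist_force: [-0.8, -0.8, 7.5]
opening: 0.0291
```

Call:
{"api": "drive_tool", "payload": {
  "plan": [
    [0.1, [0, 0, 0.01], 0],
    [0.1, [0, 0, 0.03], 0],
    [0.1, [0, 0, 0.04], 0],
    [0.1, [0, 0, 0.015], 0],
    [0.1, [0, 0, 0], 0]
  ]
}}

```text
time: 20.92
ee_pos: [0.4356, 0.2262, 0.1112]
tcp_rot: [180.0, 0.1, -178.4]
wrist_force: [0.1, 0.3, -2.8]
opening: 0.0287
```

Call:
{"api": "drive_tool", "payload": {
  "plan": [
    [0.1, [-0.001, -0.03, 0], -1],
    [0.1, [-0.002, -0.055, 0], -1],
    [0.1, [-0.002, -0.055, 0], -1],
    [0.1, [-0.002, -0.055, 0], -1],
    [0.1, [-0.002, -0.055, 0], -1],
    [0.1, [-0.002, -0.055, 0], -1],
    [0.1, [-0.002, -0.055, 0], -1],
    [0.1, [-0.002, -0.055, 0], -1],
    [0.1, [0, -0.0385, 0], 0],
    [0.1, [0, 0, 0], 0]
  ]
}}

```text
time: 22.18
ee_pos: [0.4191, -0.2293, 0.1085]
tcp_rot: [179.9, -0.2, 173.4]
wrist_force: [-0.2, -0.1, -1.1]
opening: 0.0293
```

Call:
{"api": "drive_tool", "payload": {
  "plan": [
    [0.1, [0, 0, 0], 0],
    [0.1, [0, 0, 0], 0]
  ]
}}

```text
time: 22.42
ee_pos: [0.4201, -0.2265, 0.1102]
tcp_rot: [180.0, -0.0, 173.6]
wrist_force: [-0.1, 0.0, -1.7]
opening: 0.0294
```

```bash
python3 n.py .4204 -.2274 w9
```

```text
22.43 [ 0.4201 -0.2265  0.1102] [ 1.7997e+02 -5.0000e-02  1.7364e+02] [-0.1  0.  -1.7] 0.0294
-0.06 []
-0.05 [(np.float64(-0.0797), np.float64(-0.054)), (np.float64(-0.0237), np.float64(0.0224)), (np.float64(0.0467), np.float64(0.0883))]
-0.04 [(np.float64(-0.0818), np.float64(-0.0521)), (np.float64(-0.0242), np.float64(0.0233)), (np.float64(0.0459), np.float64(0.0884))]
-0.033 [(np.float64(-0.0826), np.float64(-0.0508)), (np.float64(-0.0254), np.float64(0.0253)), (np.float64(0.0457), np.float64(0.0889))]
butt end -0.06062525033235577
held butt -0.05205191079491906
-0.052 -0.0153 0.0152 mid -0.0001 0.1382
-0.044 -0.0164 0.0163 mid -0.0 0.1399
-0.036 -0.0157 0.0158 mid 0.0 0.1395
-0.028 -0.0147 0.015 mid 0.0002 0.1383
```

View pics/w9.png

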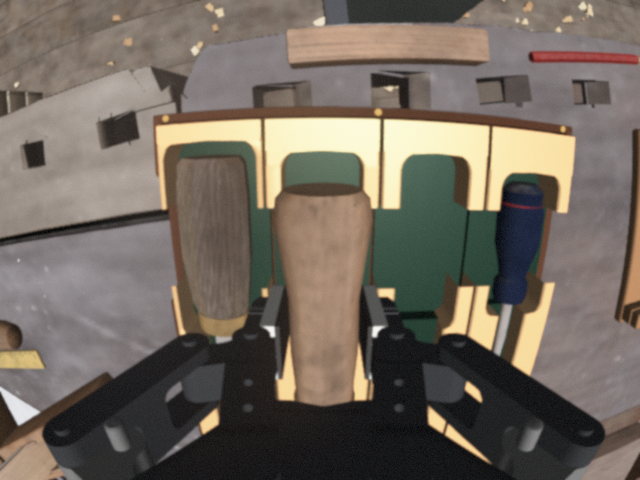

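Call:
{"api": "drive_tool", "payload": {
  "plan": [
    [0.1, [0, -0.0005, -0.02], 0],
    [0.1, [0, 0, -0.02], 0],
    [0.1, [0, 0, -0.02], 0],
    [0.1, [0, 0, -0.014], 0],
    [0.1, [0, 0, -0.01], 0],
    [0.1, [0, 0, -0.006], 0],
    [0.1, [0, 0, 0], 0],
    [0.1, [0, 0, -0.002], 0],
    [0.1, [0, 0, 0], 0]
  ]
}}

```text
time: 23.6
ee_pos: [0.4203, -0.2281, 0.019]
tcp_rot: [-180.0, 0.0, 173.6]
wrist_force: [0.4, 0.4, -1.5]
opening: 0.0289
```

Call:
{"api": "drive_tool", "payload": {
  "plan": [
    [0.1, [0, 0, -0.001], 0],
    [0.1, [0, 0, -0.001], 0],
    [0.1, [0, 0, -0.001], 0],
    [0.1, [0, 0, 0], 0]
  ]
}}

```text
time: 24.1
ee_pos: [0.4203, -0.2281, 0.0158]
tcp_rot: [-180.0, 0.0, 173.6]
wrist_force: [-0.2, -0.2, -1.0]
opening: 0.0292
```

Call:
{"api": "drive_tool", "payload": {
  "plan": [
    [0.1, [0, 0, -0.001], 0],
    [0.1, [0, 0, 0], 0]
  ]
}}

```text
time: 24.35
ee_pos: [0.4203, -0.2281, 0.0154]
tcp_rot: [-180.0, 0.0, 173.6]
wrist_force: [-2.8, 0.9, 4.7]
opening: 0.029
```

Call:
{"api": "drive_tool", "payload": {
  "plan": [
    [0.5, [0, 0, 0], 0],
    [0.5, [0, 0, 0], 0],
    [0.5, [0, 0, 0], 0],
    [0.5, [0, 0, 0.01], 0],
    [0.5, [0, 0, 0.03], 0],
    [0.5, [0, 0, 0.05], 0],
    [0.5, [0, 0, 0.06], 0],
    [0.6, [0.001, 0.05, 0], 1],
    [0.6, [0.001, 0.06, 0], 1],
    [0.6, [0.001, 0.06, 0], 1]
  ]
}}

```text
time: 25.6
ee_pos: [0.4231, -0.0566, 0.1657]
tcp_rot: [-180.0, 0.1, 176.5]
wrist_force: [1.3, 0.4, 0.4]
opening: 0.0511
```

Call:
{"api": "drive_tool", "payload": {
  "plan": [
    [0.6, [0.002, 0.06, 0], 1],
    [0.6, [0.002, 0.06, 0], 1],
    [0.6, [0.002, 0.06, 0], 1],
    [0.6, [0.002, 0.06, 0], 1],
    [0.6, [0.002, 0.06, 0], 0],
    [0.6, [0, 0.05, 0], 0],
    [0.6, [0, 0, 0], 0],
    [0.6, [0, 0, 0], 0]
  ]
}}

```text
time: 26.6
ee_pos: [0.4331, 0.2918, 0.1651]
tcp_rot: [-180.0, -0.0, -179.4]
wrist_force: [-0.4, 0.5, 0.2]
opening: 0.0513
```

```bash
python3 g.py .292 w10; python3 -c "
from h import *
snap('top','t10')
im=cv2.imread('pics/t10.png');cv2.imwrite('pics/t10c.png',cv2.resize(im[130:305,200:490],None,fx=2.7,fy=2.7,interpolation=2))"
```

```text
26.6 [0.4331 0.2918 0.1651] [-179.98   -0.   -179.4 ] [-0.4  0.5  0.2] 0.0513
0.38 281 0.2781 0.3069 mid 0.2925 0.0414
0.388 446 0.2781 0.3077 mid 0.2929 0.042
0.396 450 0.2781 0.3079 mid 0.293 0.0422
0.404 445 0.2781 0.3081 mid 0.2931 0.0424
0.412 439 0.2781 0.3084 mid 0.2932 0.0425
0.42 441 0.2781 0.3086 mid 0.2933 0.0425
0.428 416 0.278 0.3077 mid 0.2929 0.0427
0.436 405 0.278 0.3079 mid 0.293 0.0426
0.444 392 0.2789 0.3083 mid 0.2936 0.0425
0.452 376 0.2789 0.3079 mid 0.2934 0.0424
0.46 373 0.2788 0.3078 mid 0.2933 0.0425
0.468 352 0.2787 0.3082 mid 0.2934 0.0423
0.476 316 0.2796 0.3075 mid 0.2935 0.0419
0.484 117 0.2796 0.3076 mid 0.2936 0.0417
0.492 181 0.2852 0.3016 mid 0.2934 0.0302
```

View pics/w10.png

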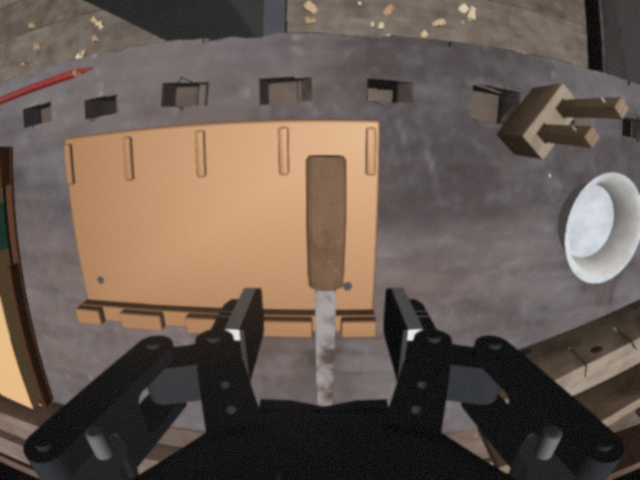

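View pics/t10c.png

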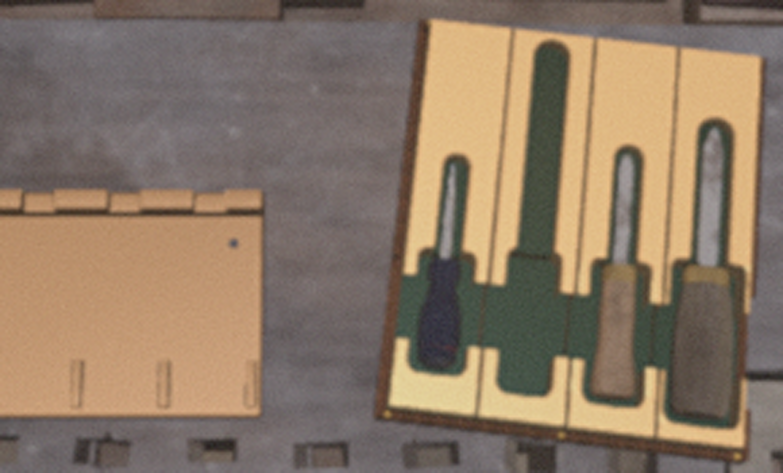

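Three are packed correctly. Last, the rasp, at y≈0.293.

Call:
{"api": "drive_tool", "payload": {
  "plan": [
    [0.6, [-0.001, 0.001, -0.05], 0],
    [0.6, [0, 0, -0.04], 0],
    [0.6, [0, 0, -0.025], 0],
    [0.6, [0, 0, -0.015], 0],
    [0.6, [0, 0, -0.012], 0],
    [0.6, [0, 0, -0.007], 0],
    [0.6, [0, 0, 0], 0]
  ],
  "grip_force": 100
}}

```text
time: 27.58
ee_pos: [0.4323, 0.293, 0.0159]
tcp_rot: [180.0, 0.0, -179.4]
wrist_force: [0.5, 0.3, 0.8]
opening: 0.0513
```

Call:
{"api": "drive_tool", "payload": {
  "plan": [
    [0.1, [0, 0, 0], 0],
    [0.1, [0, 0, 0], 0],
    [0.1, [0, 0, 0], 0],
    [0.1, [0, 0, 0], 0]
  ]
}}

```text
time: 28.08
ee_pos: [0.4327, 0.2932, 0.017]
tcp_rot: [180.0, 0.1, -179.4]
wrist_force: [-1.4, -2.2, 6.5]
opening: 0.0281
```

Call:
{"api": "drive_tool", "payload": {
  "plan": [
    [0.1, [0, 0, 0.01], 0],
    [0.1, [0, 0, 0.03], 0],
    [0.1, [0, 0, 0.04], 0],
    [0.1, [0, 0, 0.015], 0],
    [0.1, [0, 0, 0], 0]
  ]
}}

```text
time: 28.7
ee_pos: [0.4326, 0.2933, 0.1114]
tcp_rot: [180.0, 0.1, -179.4]
wrist_force: [-0.4, 0.5, -2.8]
opening: 0.0284
```

Call:
{"api": "drive_tool", "payload": {
  "plan": [
    [0.1, [-0.0005, -0.03, 0], -1],
    [0.1, [-0.0005, -0.055, 0], -1],
    [0.1, [-0.0005, -0.055, 0], -1],
    [0.1, [-0.0005, -0.055, 0], -1],
    [0.1, [-0.0005, -0.055, 0], -1],
    [0.1, [-0.0005, -0.055, 0], -1],
    [0.1, [-0.0005, -0.055, 0], -1],
    [0.1, [-0.0005, -0.055, 0], 0],
    [0.1, [-0.0005, -0.038, 0], 0],
    [0.1, [0, 0, 0], 0]
  ]
}}

```text
time: 29.95
ee_pos: [0.4267, -0.1619, 0.1088]
tcp_rot: [180.0, -0.2, 173.4]
wrist_force: [0.3, 0.6, -1.5]
opening: 0.0283
```

Call:
{"api": "drive_tool", "payload": {
  "plan": [
    [0.1, [0, 0, 0], 0],
    [0.1, [0, 0, 0], 0]
  ]
}}

```text
time: 30.2
ee_pos: [0.4276, -0.1591, 0.1102]
tcp_rot: [180.0, -0.0, 173.6]
wrist_force: [-0.3, 0.3, -1.6]
opening: 0.0281
```

```bash
python3 n.py .4281 -.1598 w11; python3 -c "
from h import *
snap('scene','s11')"
```

```text
30.2 [ 0.4276 -0.1591  0.1102] [ 1.7998e+02 -5.0000e-02  1.7364e+02] [-0.3  0.3 -1.6] 0.0281
-0.06 []
-0.05 [(np.float64(-0.0208), np.float64(0.0205))]
-0.04 [(np.float64(-0.0222), np.float64(0.0212)), (np.float64(0.0793), np.float64(0.0898))]
-0.033 [(np.float64(-0.025), np.float64(0.024))]
butt end -0.06053558898799952
held butt -0.05318742213697837
-0.052 -0.0139 0.0139 mid -0.0 0.1348
-0.044 -0.0143 0.0143 mid 0.0 0.1354
-0.036 -0.0143 0.0144 mid 0.0001 0.1355
-0.028 -0.0142 0.0149 mid 0.0003 0.1357
```

View pics/w11.png

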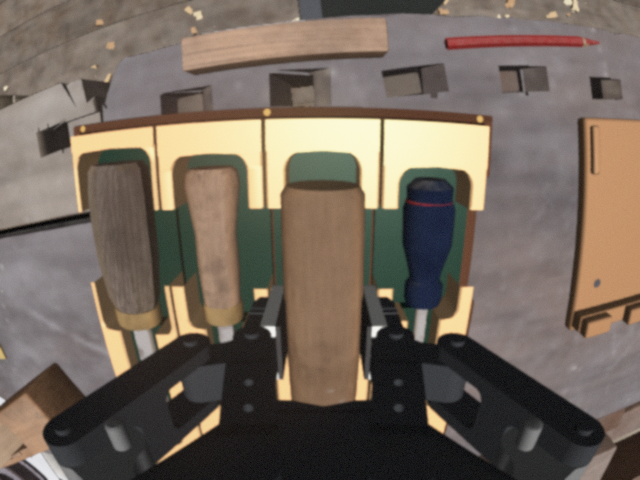

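View pics/s11.png

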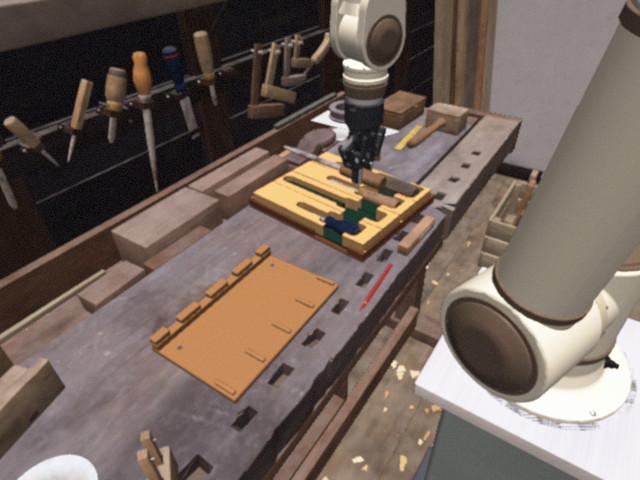

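The rasp hangs level and centred over its cut-out. Lowering.

Call:
{"api": "drive_tool", "payload": {
  "plan": [
    [0.1, [0.001, -0.0005, -0.02], 0],
    [0.1, [0, 0, -0.02], 0],
    [0.1, [0, 0, -0.02], 0],
    [0.1, [0, 0, -0.014], 0],
    [0.1, [0, 0, -0.01], 0],
    [0.1, [0, 0, -0.006], 0],
    [0.1, [0, 0, 0], 0],
    [0.1, [0, 0, -0.002], 0],
    [0.1, [0, 0, -0.001], 0],
    [0.1, [0, 0, 0], 0]
  ]
}}

```text
time: 31.55
ee_pos: [0.4288, -0.1606, 0.0179]
tcp_rot: [-180.0, 0.0, 173.6]
wrist_force: [0.0, 0.1, -2.1]
opening: 0.0285
```

Call:
{"api": "drive_tool", "payload": {
  "plan": [
    [0.1, [0, 0, -0.001], 0],
    [0.1, [0, 0, -0.001], 0],
    [0.1, [0, 0, 0], 0]
  ]
}}

```text
time: 31.92
ee_pos: [0.4286, -0.1605, 0.0157]
tcp_rot: [180.0, -0.0, 173.6]
wrist_force: [-0.3, 0.5, -2.2]
opening: 0.0285
```

Call:
{"api": "drive_tool", "payload": {
  "plan": [
    [0.1, [0, 0, -0.001], 0],
    [0.1, [0, 0, 0], 0]
  ]
}}

```text
time: 32.17
ee_pos: [0.4288, -0.1605, 0.0149]
tcp_rot: [-180.0, 0.0, 173.6]
wrist_force: [-0.6, -0.0, 1.1]
opening: 0.0283
```

Call:
{"api": "drive_tool", "payload": {
  "plan": [
    [0.47, [0, 0, 0], 0],
    [0.47, [0, 0, 0], 0],
    [0.47, [0, 0, 0], 0],
    [0.47, [0, 0, 0.01], 0],
    [0.47, [0, 0, 0.03], 0],
    [0.47, [0, 0, 0.05], 0],
    [0.47, [0, 0, 0.06], 0],
    [0.47, [0, 0, 0], 0],
    [0.47, [0, 0, 0], 0]
  ]
}}

```text
time: 33.3
ee_pos: [0.4288, -0.1605, 0.1651]
tcp_rot: [-180.0, 0.0, 173.6]
wrist_force: [-0.2, -0.0, -0.5]
opening: 0.04
```

```bash
python3 -c "
from h import *
o=monitor.get_obs();im,d=snap('wrist','w12');W=wcloud(o,d);np.save('pics/w12W.npy',W)"
```

Call:
{"api": "drive_tool", "payload": {
  "plan": [
    [0.47, [0, 0.06, 0], 0],
    [0.47, [0, 0.06, 0], 0],
    [0.47, [0, 0.06, 0], 0],
    [0.47, [0, 0.06, 0], 0],
    [0.47, [0, 0.06, 0], 0],
    [0.47, [0, 0.06, 0], 0],
    [0.47, [0, 0, 0], 0]
  ]
}}

```text
time: 34.22
ee_pos: [0.4274, 0.2025, 0.1629]
tcp_rot: [-179.9, -0.2, 173.9]
wrist_force: [-0.5, 0.1, -0.3]
opening: 0.0401
```

```bash
python3 -c "
from h import *
im,d=snap('top','t12');W=world('top',d)
yaw=np.radians(-6.45);ex=np.array([np.cos(yaw),np.sin(yaw)]);ey=np.array([-ex[1],ex[0]])
for n,c,l in [('scr',(.4364,-.0915),.121),('rasp',(.4288,-.1591),.228),('chi',(.4211,-.2267),.146),('gou',(.4135,-.2942),.177)]:
    Q=W[...,:2]-np.array(c);a=Q@ex;b=Q@ey
    r=[]
    for a0 in (-.035,-.02,0,.02,.035,.06,.08,.1,l-.02):
        s=(abs(a-a0)<.005)&(abs(b)<(.004)); r.append((a0,round(float(np.percentile(W[s][:,2],90))*1e3,1)))
    print(n,r)
cv2.imwrite('pics/t12c.png',cv2.resize(im[130:305,330:490,::-1],None,fx=3.4,fy=3.4,interpolation=2))
snap('scene','s12');im=cv2.imread('pics/s12.png');cv2.imwrite('pics/s12c.png',cv2.resize(im[140:270,240:440],None,fx=3.8,fy=3.8,interpolation=2))"
```

```text
scr [(-0.035, 43.3), (-0.02, 46.6), (0, 44.2), (0.02, 38.4), (0.035, 39.5), (0.06, 29.7), (0.08, 29.7), (0.1, 27.7), (0.10099999999999999, 27.7)]
rasp [(-0.035, 43.4), (-0.02, 43.5), (0, 43.2), (0.02, 43.2), (0.035, 43.0), (0.06, 30.4), (0.08, 31.1), (0.1, 29.9), (0.20800000000000002, 31.0)]
chi [(-0.035, 46.2), (-0.02, 44.1), (0, 43.8), (0.02, 44.5), (0.035, 42.8), (0.06, 33.0), (0.08, 31.9), (0.1, 32.6), (0.126, 32.0)]
gou [(-0.035, 52.4), (-0.02, 51.7), (0, 52.1), (0.02, 51.1), (0.035, 49.0), (0.06, 48.1), (0.08, 33.8), (0.1, 34.1), (0.157, 34.0)]
```

View pics/t12c.png

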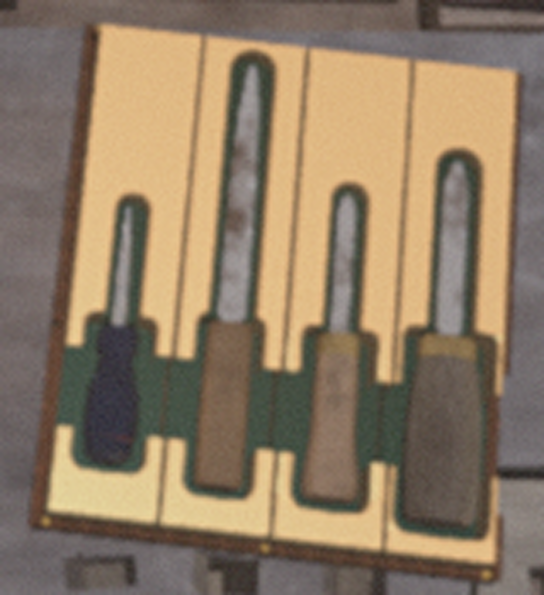

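View pics/s12c.png

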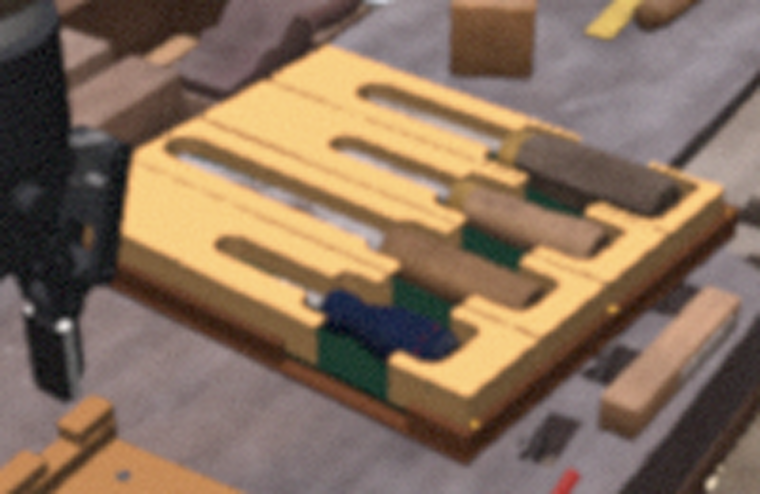

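View pics/w12.png

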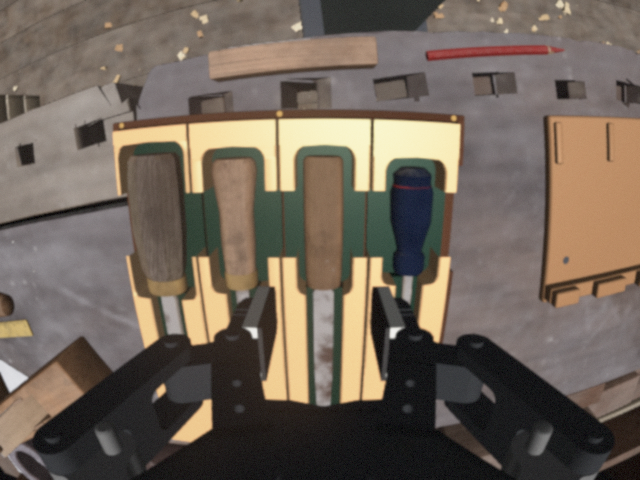

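Call:
{"api": "drive_tool", "payload": {
  "plan": [
    [0.47, [0, 0, 0], 0],
    [0.47, [0, 0, 0], 0],
    [0.47, [0, 0, 0], 0],
    [0.47, [0, 0, 0], 0]
  ]
}}

```text
time: 34.83
ee_pos: [0.4288, 0.1991, 0.1649]
tcp_rot: [180.0, 0.0, 173.5]
wrist_force: [0.5, 0.1, 1.3]
opening: 0.0403
```

```bash
python3 -c "
from h import *
a=np.load('pics/t12.npz')['im'].astype(int);b,_=snap('top','t13');dd=abs(a-b.astype(int))[130:305,340:490];print(dd.mean(),np.percentile(dd,99.9),monitor.get_obs()['time'])
print(job.job_done())"
```

```text
2.5481904761904763 12.0 34.875
the job is handed in; nothing more can be done
None
```

All four tools are packed in the travelling tray, each in its own cut-out with its tip pointing away. I handed the job in at about 35 s; it reported no verdict.

- **Last checks:**
  - The top, scene and wrist views all show every handle in its well and every blade in its groove.
  - Depth readings show the blades level. The rasp and gouge handle tops are within 1–2 mm of where they should lie when fully home.
  - Two top pictures about half a second apart differ only by camera noise. The arm was clear of the tray, holding nothing.
- **What went wrong:** my first grasp of the screwdriver shut on top of the handle and pressed on it with about 38 N, just under the 40 N limit. I had set the height from the stated 22 mm fingertip lead. The wrist depth shows the fingertips about level with the TCP instead. I lifted off and gripped about 20 mm lower, and that height worked for all four tools.
- **What disagreed:** the top and wrist cameras differed by 1–2 mm on where the tray lies, so I aimed between them, well within the play of the cut-outs.

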